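Find the lid that snaps onto the sample box

TASK

The sample box on the inclined stand nearest the robot must be closed. Only one of the three look-alike lids fits its mouth: try them until you find it, press it fully home so that it snaps in square and flush with the rim, and let go of it. Leave the other two lids lying flat on the bench, ribs up, and do not knock over or push aside the jar, the loupe or the brass sleeve.

Things in the scene. Friction and masses are not known exactly. Their poses are not given: they have to be found in the camera images.
- stand: Inclined steel stand fixed to the bench, nearest the robot, holding the open sample box; foot 140 x 100 mm, stand and box 110 mm high. (Two more like it farther off to the robot's left, with waiting boxes, are not part of the job.) Origin on the bench below the mouth's centre; x away from the low edge, z up. The box is grey plastic, outside 84 x 74 mm (mouth's x by y), 42 mm deep.
- mouth (a point): Centre of the box's mouth, in the rim plane. z out of the mouth, 30 deg from vertical, leaning to the stand's -x; y level; x up the slope. Opening 3 mm larger each way than its lid's plug: 65x42, 59x48 or 53x54 mm, varies; top 4 mm flares 4 mm all round. Sprung balls in the y walls, 7 mm down: the right lid rests on them about 14 mm proud, then snaps home, plate on the rim, at 5 to 12 N along -z.
- lid_a: One of three look-alike loose grey plastic lids (about 90 g): plate 84 x 74 x 4 mm (x by y) with an upright grip rib on top; they differ only in the plug beneath, here 62 x 39 mm (x by y). Plug 17 mm deep: its lowest 5 mm is a bead of that size, above it is 6 mm narrower in y. Origin: centre of the plug's foot; x along the rib, z up. If it does not fit, it stays 10 mm or more proud however pushed.
- lid_a_rib (a point): Centre of that lid's rib (40 mm along x, 12 mm thick along y, 28 mm high): 14 mm above the plate's top, 18 mm above its underside, 35 mm above the plug's foot. Lids lie on the bench on their plugs, rib up, 49 mm high. x along the rib, z up out of the lid; a half turn about z gives the same lid. When home on the box this point is 18 mm out from the mouth's centre along the mouth's z, with the rib along the mouth's x.
- lid_b: One of three look-alike loose grey plastic lids (about 90 g): plate 84 x 74 x 4 mm (x by y) with an upright grip rib on top; they differ only in the plug beneath, here 56 x 45 mm (x by y). Plug 17 mm deep: its lowest 5 mm is a bead of that size, above it is 6 mm narrower in y. Origin: centre of the plug's foot; x along the rib, z up. If it does not fit, it stays 10 mm or more proud however pushed.
- lid_b_rib (a point): Centre of that lid's rib (40 mm along x, 12 mm thick along y, 28 mm high): 14 mm above the plate's top, 18 mm above its underside, 35 mm above the plug's foot. Lids lie on the bench on their plugs, rib up, 49 mm high. x along the rib, z up out of the lid; a half turn about z gives the same lid. When home on the box this point is 18 mm out from the mouth's centre along the mouth's z, with the rib along the mouth's x.
- lid_c: One of three look-alike loose grey plastic lids (about 90 g): plate 84 x 74 x 4 mm (x by y) with an upright grip rib on top; they differ only in the plug beneath, here 50 x 51 mm (x by y). Plug 17 mm deep: its lowest 5 mm is a bead of that size, above it is 6 mm narrower in y. Origin: centre of the plug's foot; x along the rib, z up. If it does not fit, it stays 10 mm or more proud however pushed.
- lid_c_rib (a point): Centre of that lid's rib (40 mm along x, 12 mm thick along y, 28 mm high): 14 mm above the plate's top, 18 mm above its underside, 35 mm above the plug's foot. Lids lie on the bench on their plugs, rib up, 49 mm high. x along the rib, z up out of the lid; a half turn about z gives the same lid. When home on the box this point is 18 mm out from the mouth's centre along the mouth's z, with the rib along the mouth's x.
- jar_mid (a point): Bystander: amber glass jar, 54 mm across, 85 mm high, standing on the bench; this is its centre.
- loupe_mid (a point): Bystander: black loupe, 40 mm across, 40 mm high, standing on the bench; its centre.
- sleeve_mid (a point): Bystander: brass sleeve, 24 mm across, 60 mm high, standing upright on the bench; its centre.
There are look-alikes about, which are no part of the job. What is shaped like the lid_a but pink or red is not meant.

How it is judged:
By the outcome, as a careful person would: the job done as asked, in the order asked, and still so for the second after the job is handed in, with the robot touching nothing.
It also fails if it takes over 72 s, if anything falls off the work surface, if the arm or the gripper's body presses on something with over 40 N, if the wrist force passes 120 N, or if a joint passes its speed limit or range.

ROBOT

A 6-joint arm with a two-finger parallel gripper is mounted at the origin on the work surface. World frame = base frame: x ahead of the robot, y to its left, z up, the work surface at z = 0. Lengths are in m, angles in rad, forces in N, time in s.
With the tool pointing down it reaches from about 0.25 to 0.725 m from the base axis. Payload 4 kg.
Tool frame: the origin (TCP) lies midway between the tips of the shut fingers; the grasp point (between the pads) lies 19 mm behind it; z points along the fingers, y is the line along which they close (so a half turn about z gives the same grasp; the last joint's range is limited). The gripper opens to 85 mm and grips with 20 to 120 N. Pads are 22 mm wide; open, the fingers measure 114 mm over their backs; the gripper's body (76 mm by 85 mm) begins 54 mm behind the grasp point. The pads swing forward as they close: fully open they stand 13 mm farther back than shut.
Start: joints at [1.276, 0.241, 0.005, 1.335, 0, 1.571], TCP at [0.145, 0.478, 0.198] pointing down, gripper open.
Joint ranges: [-2.72, 2.72], [-1.05, 1.87], [-1.09, 1.28], [-1.99, 2.15], [-1.42, 1.44], [-3.14, 3.14]. Speed limits (rad/s): [2.79, 2.79, 3.14, 3.14, 3.14, 3.14].

INTERFACE

Orientations are given as a unit quaternion [x, y, z, w].
In Python, from workcell import monitor, vision, job gives the robot as it stands.
- The arm moves only by the tool move_arm, never from a script. Its argument "moves" is a list that holds one entry, the list of rows, each a list of 5 numbers: the shift along the world's x, y, z in m, then the turn about the world's z in degrees, then the opening in per cent of the stroke, from 0 (shut) to 100 (fully open). In form: [[[x, y, z, turn, gripper], ...]]. A call has 1 to 5 rows; each row is the pose to reach, as a shift and turn from the pose commanded when the call began; what a row does not reach only later rows make up. A row lasts 1/8 s, in which the tool goes at most 62.5 mm and 10.7 degrees, less where a joint would pass 70% of its speed; a pose out of reach is approached as far as the arm can. A call with a gripper value outside its range is refused whole. The fingers move at their own pace and stop on an object; the grip force is fixed at half the most. Time passes only in rows, so rows that repeat a pose let the fingers close. It gives the time, the measured TCP pose, the force, the opening and the grip force at its end, in the units of the state.
- monitor.get_obs(): the state, without advancing time (a new reading comes with each control period).
- vision.camera(name): name is "scene" or "side" or "wrist"; returns a dict with "color" (420x560x3 uint8, red, green, blue), "camera_matrix" (3x3 intrinsics, pixels), "eye" and "attitude" of the camera in the world; the wrist camera has in their place "hand_eye" (4x4, takes a point from camera to tool coordinates, whose origin is the TCP and whose axes are the flange's). Camera axes: x right, y up, looking along -z (the intrinsics and any distortion apply to the point x, -y, -z); pixel columns grow to the right and rows downward; lengths in m; the calibration is good to about 2 mm. A picture is of the moment at which its call begins: read the wrist's pose just before it. There is no depth.
- job.job_done(): hands the job in; it is judged then, once.
The state is a dict: "clock": time; "joint_pos": joint angles; "joint_vel": joint speeds; "tau": joint torques, N m; "eef_pos": TCP position; "tool_rot": TCP orientation; "ft_force": force on the tool from outside, world axes, zero at the start; "ft_torque": the same for the moment, N m; "grip_width": finger opening in m; "grasp_force": force on a finger pad.
Only numpy, scipy, OpenCV 4.12 (cv2) and the standard library are available. Lean on these libraries where they do the work, as an engineer would, in place of code of your own. Each camera call takes 0.05 s, during which the arm holds its last target. There are 200 camera calls.

## Working session

There is one attempt and no reset: what is moved stays moved. The work goes in short steps, Python scripts to look and compute and a tool call to move; the robot and the scene stay as the last step left them, time stands still between calls to the robot, and variables do not carry over. Pictures are saved under pics/ and viewed, at most 10 in all, crops included, and the job is handed in when it is done.

Besides the shell and the picture viewer there is one more tool, called after ">>>" as a command line: name --argument value ..., lists and objects as JSON in quotes. move_arm: Moves the arm, as the interface text tells. Its arguments: {"type":"object","properties":{"moves":{"type":"array","items":{"type":"array","items":{"type":"array","items":{"type":"number"}}}}},"required":["moves"]}

```bash
mkdir -p pics; ls; python3 - <<'E'
from workcell import monitor, vision
import cv2,numpy as np
o=monitor.get_obs();print(o['clock'],o['eef_pos'],o['tool_rot'],o['grip_width'])
for n in ['scene','side']:
    c=vision.camera(n);cv2.imwrite(f'pics/{n}1.png',cv2.resize(c['color'][:,:,::-1],None,fx=1.4,fy=1.4,interpolation=cv2.INTER_CUBIC))
    print(n,c['camera_matrix'],c['eye'],c['attitude'],[k for k in c])
E
```

```text
pics
0.0 [0.14506073 0.47776554 0.19751249] [ 1.46862879e-01  9.89156316e-01 -1.02470956e-03 -1.64125256e-04] 0.08503631064459154
scene [[459.82802144   0.         277.85491551]
 [  0.         459.82802144 207.75710849]
 [  0.           0.           1.        ]] [0.90858796 0.615447   0.86547229] [0.08649604 0.36240752 0.90280179 0.21477466] ['color', 'camera_matrix', 'eye', 'attitude']
side [[481.75342029   0.         275.16755281]
 [  0.         481.75342029 211.0913692 ]
 [  0.           0.           1.        ]] [ 0.08554844 -0.68933332  1.06470486] [ 0.32217811 -0.1144533  -0.29517308  0.89217406] ['color', 'camera_matrix', 'eye', 'attitude']
```

View pics/scene1.png

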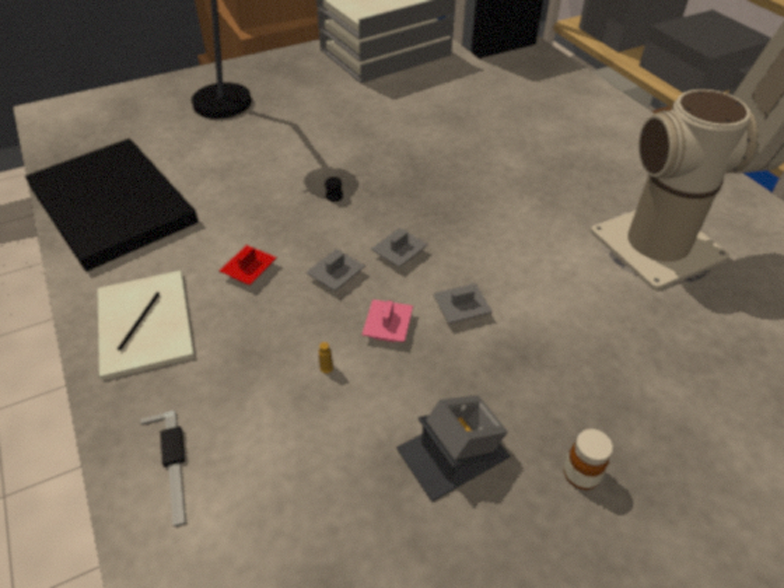

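View pics/side1.png

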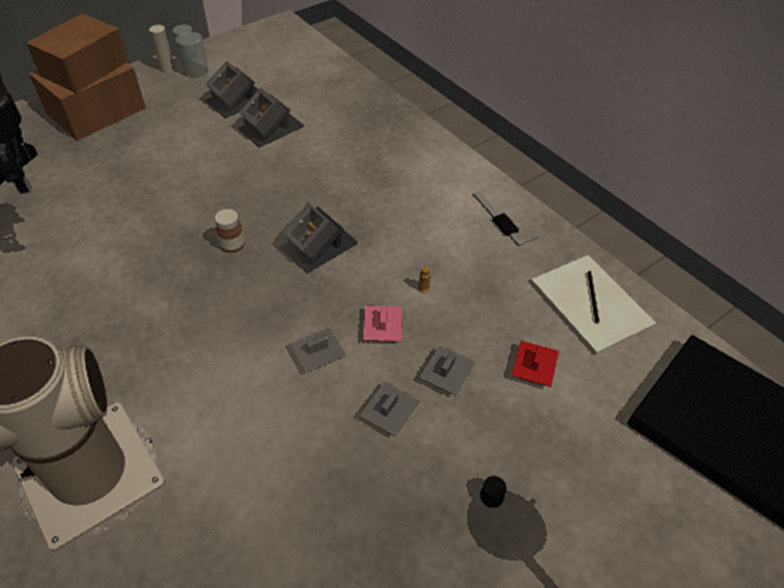

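Candidates (scene view pixels, 1.4x): the grey lids are at (337,270), (400,247) and (463,304). The pink (388,320) and red (248,263) look-alikes are not meant. The nearest stand is at (465,430), with the jar at (588,460), the loupe at (334,188) and the sleeve at (326,358). In the side view the lids are at (315,350), (446,370) and (388,408), and the stand is at (313,235).

```bash
cat > h.py <<'E'
import numpy as np, cv2
from scipy.spatial.transform import Rotation as R
from workcell import monitor, vision
def shot(n,path=None,box=None,f=1.4):
    o=monitor.get_obs(); c=vision.camera(n)
    if 'eye' in c: T=np.eye(4);T[:3,:3]=R.from_quat(c['attitude']).as_matrix();T[:3,3]=c['eye']
    else:
        W=np.eye(4);W[:3,:3]=R.from_quat(o['tool_rot']).as_matrix();W[:3,3]=o['eef_pos'];T=W@np.array(c['hand_eye'])
    if path:
        im=c['color'][:,:,::-1]
        if box: im=im[box[1]:box[3],box[0]:box[2]]
        cv2.imwrite(path,cv2.resize(im,None,fx=f,fy=f,interpolation=cv2.INTER_CUBIC))
    return c['color'],np.array(c['camera_matrix']),T
def ray(K,T,u,v):
    d=np.linalg.solve(K,[u,v,1.]);d=T[:3,:3]@(d*[1,-1,-1]);return T[:3,3],d/np.linalg.norm(d)
def atz(K,T,u,v,z):
    p,d=ray(K,T,u,v);return p+d*(z-p[2])/d[2]
def proj(K,T,P):
    q=T[:3,:3].T@(np.array(P)-T[:3,3]);q=K@(q*[1,-1,-1]);return q[:2]/q[2]
def tri(*rays):
    A=0;b=0
    for p,d in rays:
        M=np.eye(3)-np.outer(d,d);A=A+M;b=b+M@p
    x=np.linalg.solve(A,b);return x,[np.linalg.norm(np.cross(x-p,d)) for p,d in rays]
E
python3 - <<'E'
from h import *
S=shot('scene','pics/sc_stand.png',(240,170,440,370),3.9);D=shot('side','pics/sd_stand.png',(190,130,350,310),3.3)
w=shot('wrist','pics/w0.png');print(w[1],w[2])
for n,z,ps in [('scene',.045,[(337,262),(400,240),(463,295),(388,312),(248,256)]),('scene',.04,[(588,460),(334,188),(326,358)]),('scene',.0,[(398,452),(433,497),(508,455)])]:
    for u,v in ps: print(n,(u,v),atz(S[1],S[2],u/1.4,v/1.4,z).round(3))
for u,v,z in [(316,344,.045),(446,363,.045),(387,401,.045),(383,318,.045),(229,230,.04),(493,491,.04),(425,280,.03)]: print('side',(u,v),atz(D[1],D[2],u/1.4,v/1.4,z).round(3))
E
```

```text
[[377.75297925   0.         278.58532493]
 [  0.         377.75297925 204.71281374]
 [  0.           0.           1.        ]] [[ 0.29015005 -0.91211148 -0.28959559  0.07168788]
 [ 0.9569799   0.2760542   0.08935067  0.50110868]
 [-0.0015537  -0.30306226  0.95296949  0.37231317]
 [ 0.          0.          0.          1.        ]]
scene (337, 262) [ 0.607 -0.194  0.045]
scene (400, 240) [ 0.475 -0.196  0.045]
scene (463, 295) [ 0.443 -0.018  0.045]
scene (388, 312) [ 0.578 -0.042  0.045]
scene (248, 256) [ 0.748 -0.284  0.045]
scene (588, 460) [0.45  0.334 0.04 ]
scene (334, 188) [ 0.521 -0.408  0.04 ]
scene (326, 358) [ 0.711 -0.002  0.04 ]
scene (398, 452) [0.674 0.181 0.   ]
scene (433, 497) [0.662 0.267 0.   ]
scene (508, 455) [0.529 0.26  0.   ]
side (316, 344) [ 0.436 -0.032  0.045]
side (446, 363) [ 0.603 -0.208  0.045]
side (387, 401) [ 0.469 -0.208  0.045]
side (383, 318) [ 0.573 -0.057  0.045]
side (229, 230) [0.453 0.335 0.04 ]
side (493, 491) [ 0.507 -0.439  0.04 ]
side (425, 280) [ 0.709 -0.019  0.03 ]
```

View pics/sc_stand.png

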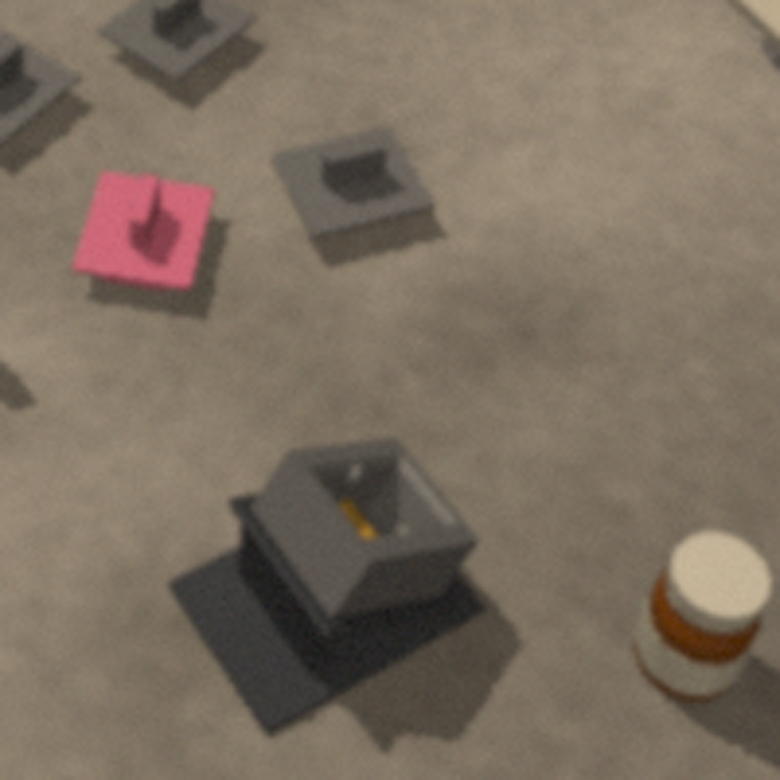

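View pics/w0.png

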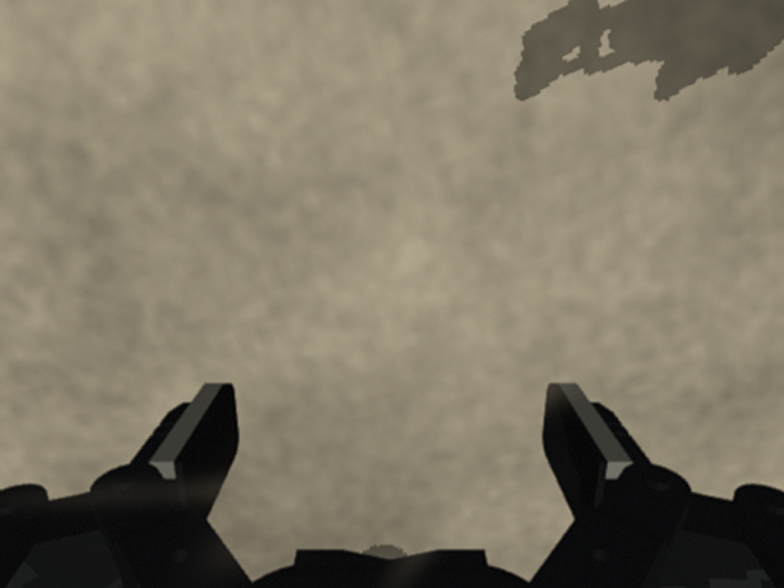

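The scene crop shows the rim corners near (295,452), (397,440), (475,545) and (365,553). The tall high wall is on the far side (+x), so the mouth leans toward the robot. The wrist view shows only bench.

View pics/sd_stand.png

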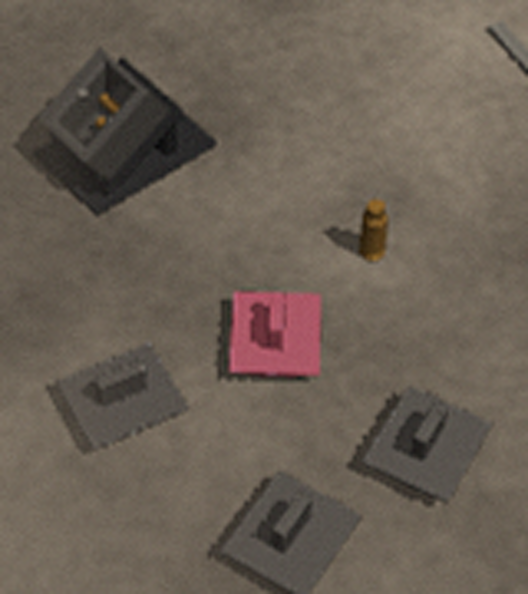

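```bash
python3 - <<'E'
from h import *
S=shot('scene')
f=lambda u,v,z:atz(S[1],S[2],240+u/3.9,170+v/3.9,z).round(4)
print('rim hi',f(295,452,.11),f(365,553,.11),'lo',f(397,440,.068),f(475,545,.068))
print('foot',f(170,585,0.003),f(272,735,0.003),f(485,605,.003))
E
```

```text
rim hi [0.6118 0.1921 0.11  ] [0.6107 0.2572 0.11  ] lo [0.543  0.1865 0.068 ] [0.5418 0.2585 0.068 ]
foot [0.6728 0.1759 0.003 ] [0.6657 0.275  0.003 ] [0.5278 0.2625 0.003 ]
```

>>> move_arm --moves '[[[0.05,-0.05,0.02,-10,60],[0.1,-0.1,0.02,-20,60],[0.15,-0.15,0.02,-30,60],[0.19,-0.2,0.02,-40,60],[0.22,-0.24,0.02,-50,60]]]'

```text
clock: 0.92
eef_pos: [0.3567, 0.2494, 0.2186]
tool_rot: [0.553, 0.833, 0.0, 0.0]
ft_force: [2.0, 0.4, -0.3]
grip_width: 0.0512
grasp_force: 0.0
```

The side crop confirms the mouth opens toward the robot, with the balls on the y walls. I'll take a closer wrist view of the mouth.

>>> move_arm --moves '[[[0.02,0.0,0.01,10,60],[0.04,0.0,0.02,20,60],[0.06,0.0,0.03,30,60],[0.08,-0.01,0.03,40,60],[0.1,-0.015,0.03,50,60]]]'

```text
clock: 1.55
eef_pos: [0.4561, 0.2356, 0.2485]
tool_rot: [0.144, 0.99, 0.0, 0.0]
ft_force: [0.4, 0.6, -0.8]
grip_width: 0.0516
grasp_force: 0.0
```

>>> move_arm --moves '[[[0.0,0.0,0.0,10,60],[0.0,0.0,0.0,20,60],[0.0,0.0,0.0,20,60]]]'

```text
clock: 1.92
eef_pos: [0.4554, 0.2358, 0.2482]
tool_rot: [-0.026, 1.0, -0.0, -0.0]
ft_force: [-0.9, -0.6, 0.3]
grip_width: 0.0513
grasp_force: 0.0
```

```bash
python3 - <<'E'
from h import *
w=shot('wrist','pics/w1.png');print(w[2][:3,3]);np.savez('w1.npz',K=w[1],T=w[2]);o=monitor.get_obs();print(o['clock'],o['eef_pos'],o['tool_rot'])
for x in(36.4,-36.4):
  for y in(37,-37):
    a=np.radians(3);P=[.577+(np.cos(a)*x-np.sin(a)*y)/1e3,.2235+(np.sin(a)*x+np.cos(a)*y)/1e3,.089+x*.577/1e3];print(x,y,proj(w[1],w[2],P)*1.4)
E
```

```text
[0.37871387 0.23211083 0.42271903]
1.975 [0.45536859 0.23588693 0.24828318] [-2.56494239e-02  9.99670990e-01 -5.49472024e-05 -1.22143949e-04]
36.4 37 [415.95427047 470.58511369]
36.4 -37 [309.86103002 470.56569662]
-36.4 37 [414.76516189 349.7918812 ]
-36.4 -37 [313.6074521  349.77833717]
```

View pics/w1.png

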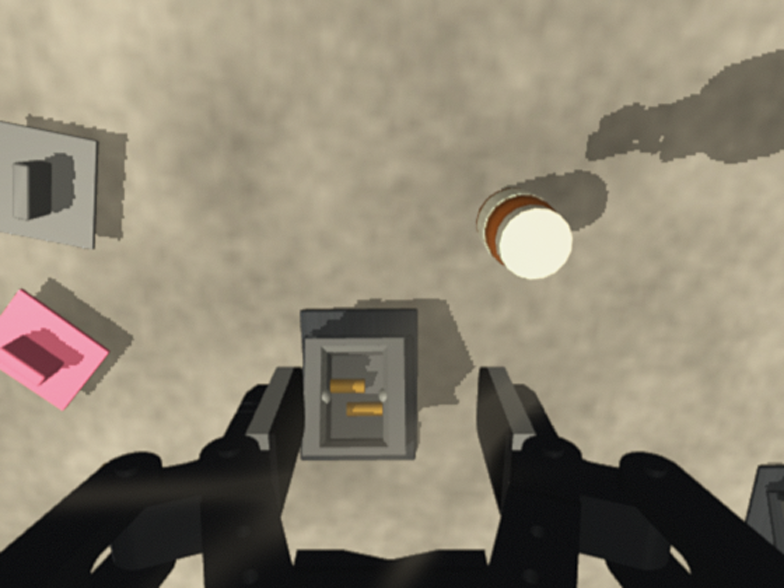

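The picture shows the mouth at about (355,398), the jar cap at (536,243) and one grey lid at (45,185). The flare looks about 68x107 px against a rim of 99x120 px, which suggests a 65x42 mouth. I'll take one enlarged crop to refine it.

```bash
python3 - <<'E'
from h import *
w=shot('wrist','pics/w2.png',(205,212,307,336),4.8);np.savez('w1.npz',K=w[1],T=w[2])
E
```

```text
(no output)
```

View pics/w2.png

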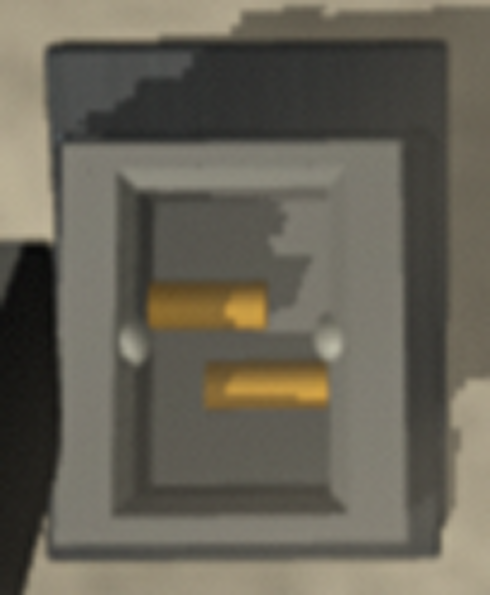

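The enlarged crop shows rim corners at (64,142), (401,138), (409,542) and (56,545), and flare corners at (117,172), (347,165), (345,513) and (113,515). The mouth is therefore 65x42. Next I'll fit its pose and locate the lids.

```bash
python3 - <<'E'
from h import *
from scipy.optimize import least_squares
d=np.load('w1.npz');K,T=d['K'],d['T']
uv=np.array([(64,142),(401,138),(409,542),(56,545),(117,172),(347,165),(345,513),(113,515)])/4.8+[205,212]
L=[(-42,-37),(-42,37),(42,37),(42,-37),(-36.5,-25),(-36.5,25),(36.5,25),(36.5,-25)]
def pts(p):
    x,y,z,a=p;Rm=R.from_euler('ZY',[a,-np.pi/6]).as_matrix()
    return [Rm@np.array([u/1e3,v/1e3,0])+[x,y,z] for u,v in L]
for fz in(1,0):
    f=lambda p:np.concatenate([(np.array([proj(K,T,P) for P in pts(p)])-uv).ravel(),[fz*(p[2]-.089)*3e3]])
    s=least_squares(f,[.577,.2235,.089,.03],x_scale=[.01,.01,.01,.1]);print(s.x.round(4),np.degrees(s.x[3]),np.abs(s.fun).max())
# rib ends: scene crop / side crop, z ~ .049 top
S=shot('scene');D=shot('side')
print('lid3 scene',[atz(S[1],S[2],240+u/3.9,170+v/3.9,.049).round(4) for u,v in[(324,162),(386,150)]])
for n,a,b in[('3',(98,392),(145,368)),('1',(413,432),(442,404)),('2',(275,520),(305,495))]:
    A,B=[atz(D[1],D[2],190+u/3.3,130+v/3.3,.049) for u,v in(a,b)];print(n,A.round(4),B.round(4),((A+B)/2).round(4),np.degrees(np.arctan2(*(B-A)[[1,0]])),np.linalg.norm(A-B))
# lid3 in w1 : top of rib corners
for u,v in[(14,190),(30,190)]: print('w1 lid3',atz(K,T,u/1.4,v/1.4,.049).round(4))
A,B=[atz(K,T,u/1.4,v/1.4,.049) for u,v in[(33,162),(27,218)]];print('rib edge',A,B,np.degrees(np.arctan2(*(A-B)[[1,0]])))
E
```

```text
[0.5666 0.2167 0.0887 0.066 ] 3.7786956784727592 1.9901553596464225
[0.5736 0.2161 0.0764 0.0651] 3.7314150440267277 1.0287265092848088
lid3 scene [array([ 0.4634, -0.0211,  0.049 ]), array([ 0.4232, -0.0125,  0.049 ])]
3 [ 0.4169 -0.0337  0.049 ] [ 0.4594 -0.0361  0.049 ] [ 0.4382 -0.0349  0.049 ] -3.205037422985302 0.042525031936587195
1 [ 0.5912 -0.2086  0.049 ] [ 0.6263 -0.2019  0.049 ] [ 0.6088 -0.2052  0.049 ] 10.815785018471779 0.03572115302240781
2 [ 0.4593 -0.208   0.049 ] [ 0.4901 -0.2041  0.049 ] [ 0.4747 -0.206   0.049 ] 7.233216345705024 0.031059954561263745
w1 lid3 [ 0.4399 -0.0286  0.049 ]
w1 lid3 [ 0.4393 -0.0174  0.049 ]
rib edge [ 0.4199005  -0.01241425  0.049     ] [ 0.45942046 -0.02262109  0.049     ] 165.51863716758248
```

The mouth is at about (0.57, 0.217, 0.089), yaw 3.8°. I'll go over the nearest lid at (0.44, -0.023), rib at -14.5°.

>>> move_arm --moves '[[[0.0,-0.05,0.0,-4,60],[-0.005,-0.1,-0.02,-8,60],[-0.01,-0.15,-0.05,-12,60],[-0.015,-0.2,-0.08,-17,60],[-0.015,-0.259,-0.098,-17,60]]]'

```text
clock: 2.75
eef_pos: [0.4393, -0.0242, 0.1493]
tool_rot: [0.121, 0.993, 0.0, -0.0]
ft_force: [0.7, -0.1, -0.2]
grip_width: 0.0513
grasp_force: 0.0
```

>>> move_arm --moves '[[[0.0,0.0,0.0,0,45],[0.0,0.0,0.0,0,45]]]'

```text
clock: 3.0
eef_pos: [0.4407, -0.023, 0.1507]
tool_rot: [0.122, 0.993, 0.0, 0.0]
ft_force: [0.1, -0.2, 0.3]
grip_width: 0.0385
grasp_force: 0.0
```

```bash
python3 - <<'E'
from h import *
w=shot('wrist','pics/w3.png');np.savez('w3.npz',K=w[1],T=w[2]);o=monitor.get_obs();print(o['clock'],o['eef_pos'],o['tool_rot'],o['joint_pos'])
print(proj(w[1],w[2],[.44,-.023,.049])*1.4)
E
```

```text
3.05 [ 0.44095804 -0.02237601  0.15094925] [1.20801136e-01 9.92676561e-01 2.51893777e-04 5.17580051e-04] [-5.10282742e-02  1.53172157e-01 -2.31543643e-01  1.18501264e+00
  4.30078381e-04  1.91165775e-01]
[388.78575448 266.19280703]
```

View pics/w3.png

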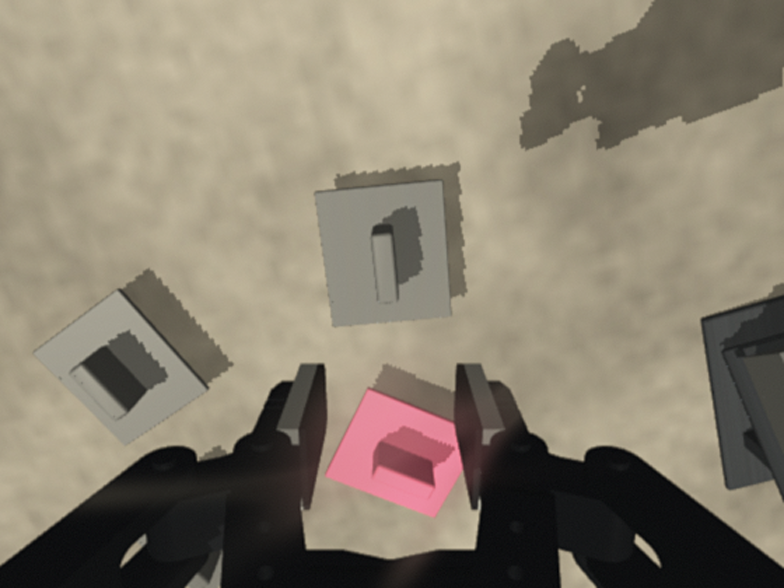

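The wrist view shows lid 3's rib top centred at (386,268), with plate corners at (315,192), (442,181), (451,317) and (333,326). Lid 2 is at (103,383).

```bash
python3 - <<'E'
from h import *
d=np.load('w3.npz');K,T=d['K'],d['T']
P=[atz(K,T,u/1.4,v/1.4,.021)[:2] for u,v in[(315,192),(442,181),(451,317),(333,326)]];P=np.array(P)
print(P.mean(0),'rib',atz(K,T,386/1.4,268.5/1.4,.049))
for a,b in((0,3),(1,2),(0,1),(3,2)):
    e=P[a]-P[b];print(np.linalg.norm(e),np.degrees(np.arctan2(e[1],e[0])))
Q=[atz(K,T,u/1.4,v/1.4,.021)[:2] for u,v in[(34,352),(119,290),(208,387),(128,444)]];print('other',np.mean(Q,0),'rib',atz(K,T,102/1.4,388/1.4,.049))
for a,b in((1,2),(0,3)): e=Q[b]-Q[a];print(np.linalg.norm(e),np.degrees(np.arctan2(e[1],e[0])))
E
```

```text
[ 0.44134801 -0.02549509] rib [ 0.4408939  -0.02477932  0.049     ]
0.08261109577684118 171.31306652857958
0.08290480398467971 171.57790033546337
0.07260661432438979 -99.06150193660604
0.072992300799443 -99.28938417171264
other [ 0.47322905 -0.20551681] rib [ 0.47112764 -0.20324222  0.049     ]
0.08062975307346346 21.67485179949053
0.0830020914436139 22.197204087630286
```

>>> move_arm --moves '[[[0.0,-0.0025,-0.05,5,45],[0.0,-0.0025,-0.095,5,45],[0.0,-0.0025,-0.121,5,45],[0.0,-0.0025,-0.121,5,45],[0.0,-0.0025,-0.121,5,0]]]'

```text
clock: 3.68
eef_pos: [0.4419, -0.0246, 0.0307]
tool_rot: [0.077, 0.997, 0.0, 0.001]
ft_force: [-0.2, -0.3, 0.0]
grip_width: 0.0213
grasp_force: 0.0
```

>>> move_arm --moves '[[[0.0,0.0,0.0,0,0],[0.0,0.0,0.0,0,0],[0.0,0.0,0.0,0,0],[0.0,0.0,0.03,0,0],[0.0,0.0,0.06,0,0]]]'

```text
clock: 4.3
eef_pos: [0.4399, -0.0257, 0.0899]
tool_rot: [0.078, 0.997, -0.0, -0.001]
ft_force: [-0.2, 0.0, 0.3]
grip_width: 0.0002
grasp_force: 0.0
```

```bash
python3 - <<'E'
from h import *
o=monitor.get_obs();print(o['clock'],o['eef_pos'],o['tool_rot'],o['grip_width'],o['grasp_force'],o['ft_force'],o['ft_torque'])
E
```

```text
4.3 [ 0.43994903 -0.02567428  0.08994552] [ 7.76859102e-02  9.96977742e-01 -1.29152953e-05 -5.31003601e-04] 0.00021525105252600895 0.0 [-0.23737049  0.02474625  0.26921353] [ 0.05506974 -0.0008288  -0.03634007]
```

Nothing was gripped: the fingers shut to 0. I'll take one combined look (wrist, side and scene crops) to find out why.

```bash
python3 - <<'E'
from h import *
w=shot('wrist');D=shot('side');S=shot('scene');np.savez('w4.npz',K=w[1],T=w[2])
a=w[0]
b=cv2.resize(D[0][170:320,180:340],(240,225),interpolation=cv2.INTER_CUBIC)
c=cv2.resize(S[0][130:280,230:390],(240,225),interpolation=cv2.INTER_CUBIC)
m=np.zeros((450,800,3),np.uint8);m[:420,:560]=a;m[:225,560:]=b;m[225:,560:]=c
cv2.imwrite('pics/m1.png',m[:,:,::-1])
print(proj(w[1],w[2],[.441,-.025,.049]),proj(w[1],w[2],monitor.get_obs()['eef_pos']))
E
```

```text
[279.30693962 219.48322591] [278.20653727 250.09534468]
```

View pics/m1.png

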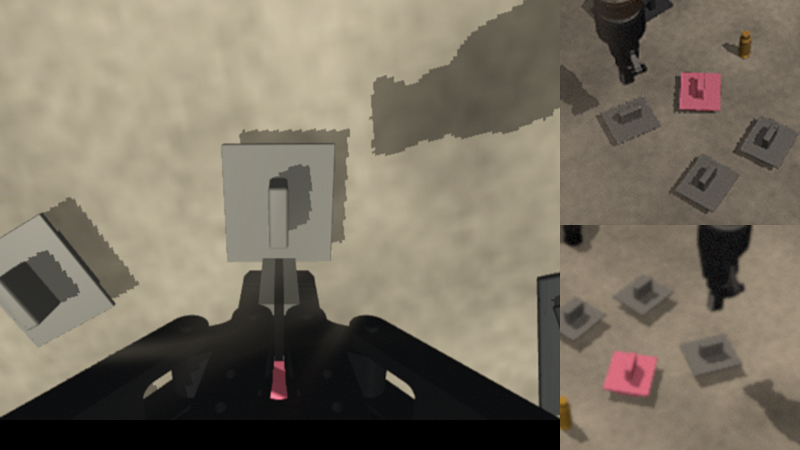

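The lid is still in place and aligned, with its rib top at (278,213) between the tips. The grasp was too high: the pad centre was at the rib's top. I'll grip lower and check the width before lifting.

>>> move_arm --moves '[[[-0.001,0.0,0.0,0,45],[-0.001,0.0,0.0,0,45],[-0.001,0.0,-0.03,0,45],[-0.001,0.0,-0.06,0,45],[-0.001,0.0,-0.066,0,45]]]'

```text
clock: 5.08
eef_pos: [0.4367, -0.0254, 0.0211]
tool_rot: [0.078, 0.997, -0.0, -0.003]
ft_force: [-0.5, 0.2, 0.3]
grip_width: 0.0386
grasp_force: 0.0
```

>>> move_arm --moves '[[[0.0,0.0,0.0,0,10],[0.0,0.0,0.0,0,0],[0.0,0.0,0.0,0,0],[0.0,0.0,0.0,0,0]]]'

```text
clock: 5.58
eef_pos: [0.44, -0.0256, 0.024]
tool_rot: [0.078, 0.997, 0.0, 0.001]
ft_force: [-1.2, 0.6, 0.5]
grip_width: 0.0001
grasp_force: 0.0
```

```bash
python3 - <<'E'
from h import *
S=shot('scene');D=shot('side')
print(tri(ray(S[1],S[2],332,182),ray(D[1],D[2],230,217)))
P=[.44,-.0257,.09];print(proj(S[1],S[2],P),proj(D[1],D[2],P))
# rib top center
print('rib',tri(ray(S[1],S[2],230+(711-560)/1.5,130+(343-225)/1.5),ray(D[1],D[2],180+(628-560)/1.5,170+(108)/1.5)))
for n,I in(('S',S),('D',D)):
    print(n,proj(I[1],I[2],[.44,-.0257,.024]),proj(I[1],I[2],[.44,-.0257,.049]))
o=monitor.get_obs();print(o['eef_pos'],o['grip_width'],o['joint_pos'])
m=np.zeros((450,800,3),np.uint8);w=shot('wrist');m[:420,:560]=w[0]
m[:225,560:]=cv2.resize(D[0][180:280,180:286],(240,225),interpolation=cv2.INTER_CUBIC)
m[225:,560:]=cv2.resize(S[0][150:250,280:386],(240,225),interpolation=cv2.INTER_CUBIC)
cv2.imwrite('pics/m2.png',m[:,:,::-1])
E
```

```text
(array([ 0.45369338, -0.02352517,  0.14171372]), [np.float64(0.006760412756272636), np.float64(0.006760412756272836)])
[331.73258916 195.37783113] [224.46575925 232.91833331]
rib (array([ 0.44092733, -0.02271159,  0.04709881]), [np.float64(0.0002613801920728757), np.float64(0.0002613801920729731)])
S [329.48503861 214.14526973] [330.3141025  207.22244186]
D [226.12836555 248.08733065] [225.51435822 242.48535771]
[ 0.43971102 -0.02555399  0.02376728] 8.042736524050411e-05 [-5.80834291e-02  2.88866057e-01 -4.30885204e-01  8.50281693e-01
  4.35978221e-05  9.70483901e-02]
```

```bash
python3 - <<'E'
from h import *
d=np.load('w4.npz');K,T=d['K'],d['T']
W=np.eye(4);W[:3,:3]=R.from_quat([7.77e-2,9.97e-1,0,0]).as_matrix();W[:3,3]=[.43995,-.02567,.08995]
for x in(.011,.0,-.011):
  for h in(0,.01,.02,.03,.04,.05,.06): print(x,h,proj(K,T,(W@[x,0,-h,1])[:3]).round(0),end=' ')
  print()
S=shot('scene');D=shot('side')
for h in(0,.02,.04,.06):print(h,proj(S[1],S[2],W[:3,3]+[0,0,h]),proj(D[1],D[2],W[:3,3]+[0,0,h]))
w=vision.camera('wrist');print(np.array(w['hand_eye']).round(4))
# column darkness profile along centreline of previous wrist shot in montage
m=cv2.imread('pics/m1.png',0);print(m[240:320:4,270].tolist(),m[240:320:4,279].tolist())
E
```

```text
0.011 0 [278. 225.] 0.011 0.01 [278. 232.] 0.011 0.02 [278. 241.] 0.011 0.03 [278. 250.] 0.011 0.04 [278. 261.] 0.011 0.05 [277. 273.] 0.011 0.06 [277. 287.] 
0.0 0 [278. 245.] 0.0 0.01 [278. 254.] 0.0 0.02 [278. 263.] 0.0 0.03 [278. 274.] 0.0 0.04 [278. 286.] 0.0 0.05 [277. 299.] 0.0 0.06 [277. 315.] 
-0.011 0 [278. 265.] -0.011 0.01 [278. 275.] -0.011 0.02 [278. 285.] -0.011 0.03 [278. 297.] -0.011 0.04 [278. 310.] -0.011 0.05 [277. 324.] -0.011 0.06 [277. 341.] 
0 [331.75522027 195.39392279] [224.44404725 232.93199568]
0.02 [332.47547831 189.3823667 ] [223.91248374 228.08489545]
0.04 [333.21512898 183.20895209] [223.36726071 223.11323987]
0.06 [333.97496618 176.86705281] [222.80784479 218.01216545]
[[ 4.000e-04  9.530e-01  3.031e-01  7.690e-02]
 [ 1.000e+00 -4.000e-04  1.000e-04  4.000e-04]
 [ 2.000e-04  3.031e-01 -9.530e-01 -1.745e-01]
 [ 0.000e+00  0.000e+00  0.000e+00  1.000e+00]]
[121, 121, 132, 138, 138, 83, 87, 82, 84, 83, 81, 80, 79, 76, 74, 74, 99, 112, 36, 38] [138, 137, 128, 136, 137, 54, 57, 54, 55, 52, 48, 43, 41, 41, 37, 35, 40, 42, 42, 40]
```

View pics/m2.png

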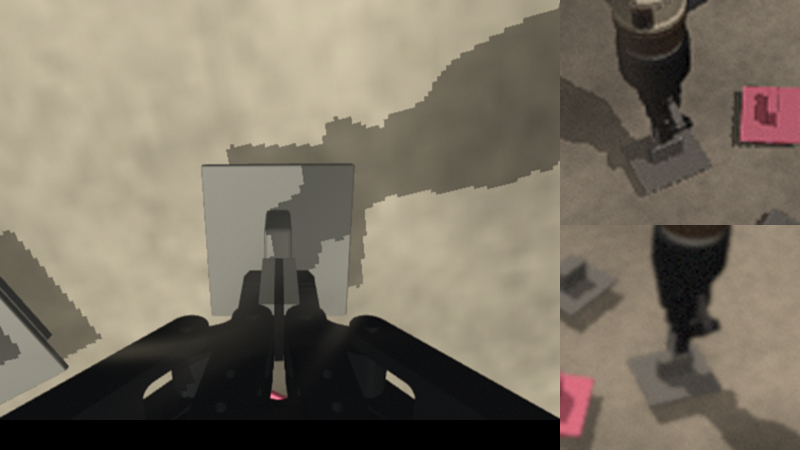

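The combined view shows the shut fingertips resting above the rib, with the tip edge at row 258. The real tips are therefore about 38 mm short of the reported TCP. I'll correct for that and go lower, watching the force.

>>> move_arm --moves '[[[0.0,0.0,0.01,0,45],[0.0,0.0,0.01,0,45],[0.0,0.0,-0.015,0,45],[0.0,0.0,-0.028,0,45],[0.0,0.0,-0.032,0,45]]]'

```text
clock: 6.5
eef_pos: [0.4385, -0.0255, -0.0094]
tool_rot: [0.078, 0.997, -0.0, -0.001]
ft_force: [0.2, -0.5, 0.3]
grip_width: 0.0386
grasp_force: 0.0
```

>>> move_arm --moves '[[[0.0,0.0,0.0,0,10],[0.0,0.0,0.0,0,0],[0.0,0.0,0.0,0,0],[0.0,0.0,0.0,0,0]]]'

```text
clock: 7.0
eef_pos: [0.4399, -0.0256, -0.0082]
tool_rot: [0.078, 0.997, 0.0, 0.001]
ft_force: [-0.4, -0.2, 1.5]
grip_width: 0.0108
grasp_force: 58.7
```

Gripped (10.8 mm, 59 N). I'll lift it and refine the mouth pose with a joint wrist and scene fit.

>>> move_arm --moves '[[[0.0,0.0,0.04,0,0],[0.0,0.0,0.09,0,0],[0.0,0.03,0.13,4,0],[0.0,0.08,0.14,8,0],[0.0,0.13,0.14,12.8,0]]]'

```text
clock: 7.62
eef_pos: [0.4405, 0.1057, 0.133]
tool_rot: [-0.035, 0.999, 0.0, 0.002]
ft_force: [0.5, 0.8, 0.0]
grip_width: 0.0105
grasp_force: 58.7
```

```bash
python3 - <<'E'
from h import *
from scipy.optimize import least_squares
d=np.load('w1.npz');K,T=d['K'],d['T'];S=shot('scene');D=shot('side')
uv=np.array([(64,142),(401,138),(409,542),(56,545),(117,172),(347,165),(345,513),(113,515)])/4.8+[205,212]
L=[(-42,-37),(-42,37),(42,37),(42,-37),(-36.5,-25),(-36.5,25),(36.5,25),(36.5,-25)]
sv=np.array([(397,440),(475,545),(365,553),(295,452)])/3.9+[240,170]
dv=np.array([(97,180),(45,120),(100,50),(150,95)])/3.3+[190,130]
def pts(p):
    x,y,z,a=p[:4];Rm=R.from_euler('ZY',[a,-np.pi/6]).as_matrix()
    return [Rm@np.array([u/1e3,v/1e3,0])+[x,y,z] for u,v in L]
f=lambda p:np.concatenate([(np.array([proj(K,T,P) for P in pts(p)])-uv).ravel(),(np.array([proj(S[1],S[2],P) for P in pts(p)[:4]])-sv).ravel(),[(p[2]-.0885)*1e3]])
s=least_squares(f,[.57,.2235,.089,.03],x_scale=[.01,.01,.01,.1]);print(s.x.round(4),np.degrees(s.x[3]),s.fun.round(1))
print('side pred',[((proj(D[1],D[2],P)-[190,130])*3.3).round(0) for P in pts(s.x)[:4]])
print(monitor.get_obs()['eef_pos'],monitor.get_obs()['tool_rot'],monitor.get_obs()['grip_width'])
E
```

```text
[0.5703 0.2167 0.0831 0.0591] 3.3850275688337605 [-0.3 -0.1  1.1  0.2  0.5  1.1 -1.   0.9  0.2 -1.1  0.8  0.   1.6  1.4
 -0.6  1.3  0.2 -2.7  1.8 -3.2  2.2 -0.3 -1.4 -2.8 -5.4]
side pred [array([ 81., 158.]), array([ 33., 111.]), array([95., 41.]), array([145.,  86.])]
[0.43954209 0.10845441 0.13184858] [-3.76541720e-02  9.99290109e-01  9.98172863e-04  6.67366982e-04] 0.011105706380122244
```

>>> move_arm --moves '[[[0.02,0.05,0.0,0,0],[0.058,0.103,0.0,0,0],[0.058,0.103,-0.05,0,0],[0.058,0.103,-0.075,0,0],[0.058,0.103,-0.075,0,0]]]'

```text
clock: 8.35
eef_pos: [0.495, 0.206, 0.0537]
tool_rot: [-0.034, 0.999, -0.001, -0.003]
ft_force: [-0.5, 0.2, -0.7]
grip_width: 0.0106
grasp_force: 59.0
```

>>> move_arm --moves '[[[0.0,0.0,-0.005,0,0],[0.0,0.0,-0.01,0,0],[0.0,0.0,-0.013,0,0],[0.0,0.0,-0.016,0,0],[0.0,0.0,-0.016,0,0]]]'

```text
clock: 8.98
eef_pos: [0.4973, 0.2074, 0.0403]
tool_rot: [-0.034, 0.999, -0.0, -0.0]
ft_force: [0.2, -0.3, -0.6]
grip_width: 0.0107
grasp_force: 59.0
```

>>> move_arm --moves '[[[0.0,0.0,-0.003,0,0],[0.0,0.0,-0.006,0,0],[0.0,0.0,-0.006,0,0]]]'

```text
clock: 9.35
eef_pos: [0.4972, 0.2074, 0.0341]
tool_rot: [-0.034, 0.999, -0.0, -0.0]
ft_force: [-0.2, -0.4, -0.5]
grip_width: 0.011
grasp_force: 59.2
```

>>> move_arm --moves '[[[0.0,0.0,-0.003,0,0],[0.0,0.0,-0.006,0,0],[0.0,0.0,-0.006,0,0]]]'

```text
clock: 9.72
eef_pos: [0.4962, 0.2074, 0.0303]
tool_rot: [-0.034, 0.999, 0.0, -0.001]
ft_force: [-7.9, -1.2, 13.8]
grip_width: 0.0108
grasp_force: 62.4
```

Contact. The force direction (-0.5, 0, 0.87) is exactly the mouth's normal, so the plate edge is on the rim plane. It sits about 11 mm lower than assumed, which matches the free wrist fit (0.5736, 0.216, 0.0764). I'll keep pushing down to swivel the lid in the grip.

>>> move_arm --moves '[[[0.0,0.0,-0.003,0,0],[0.0,0.0,-0.005,0,0],[0.0,0.0,-0.005,0,0]]]'

```text
clock: 10.1
eef_pos: [0.4949, 0.2073, 0.025]
tool_rot: [-0.034, 0.999, 0.0, -0.002]
ft_force: [-10.9, -1.9, 14.9]
grip_width: 0.0113
grasp_force: 64.4
```

>>> move_arm --moves '[[[0.0,0.0,-0.003,0,0],[0.0,0.0,-0.005,0,0],[0.0,0.0,-0.005,0,0]]]'

```text
clock: 10.48
eef_pos: [0.4942, 0.2073, 0.0199]
tool_rot: [-0.035, 0.999, 0.0, -0.002]
ft_force: [-11.5, -1.4, 15.4]
grip_width: 0.0108
grasp_force: 69.5
```

>>> move_arm --moves '[[[0.001,0.0,-0.003,0,0],[0.002,0.0,-0.005,0,0],[0.002,0.0,-0.005,0,0]]]'

```text
clock: 10.85
eef_pos: [0.4946, 0.2073, 0.0151]
tool_rot: [-0.035, 0.999, 0.0, -0.004]
ft_force: [-17.1, -1.7, 20.0]
grip_width: 0.0111
grasp_force: 83.5
```

>>> move_arm --moves '[[[0.0,0.0,-0.003,0,0],[0.0,0.0,-0.005,0,0],[0.0,0.0,-0.005,0,0]]]'

```text
clock: 11.22
eef_pos: [0.4952, 0.2074, 0.0101]
tool_rot: [-0.035, 0.999, 0.0, -0.003]
ft_force: [-14.7, -0.8, 19.1]
grip_width: 0.0106
grasp_force: 82.2
```

```bash
cat > tilt.py <<'E'
from h import *
def pred(th,T,K,W,c=.022,y=-.02):
    t=np.radians(th); P=(W@[0,0,-.047,1])[:3]  # pivot
    ax=W[:3,:3]@[-1,0,0]; up=np.array([0,0,1.]); yy=W[:3,:3]@[0,1,0]
    ex=np.cos(t)*ax+np.sin(t)*up; ez=-np.sin(t)*ax+np.cos(t)*up
    return [proj(K,T,P+ex*x+ez*z+yy*y) for x,z in((-.042,.004-c),(-.042,-c),(-.02,.032-c))]
if __name__=='__main__':
    o=monitor.get_obs();W=np.eye(4);W[:3,:3]=R.from_quat(o['tool_rot']).as_matrix();W[:3,3]=o['eef_pos']
    w=shot('wrist');cv2.imwrite('pics/tl.png',w[0][:,:,::-1])
    for th in(0,10,20,25,30,35,40):print(th,[q.round(0).tolist() for y in(-.03,.03) for q in pred(th,w[2],w[1],W,y=y)[:2]])
    g=cv2.cvtColor(w[0],cv2.COLOR_RGB2GRAY)
    for u in(200,225,330,350): print(u,g[100:330:6,u].tolist())
    print(o['clock'],o['eef_pos'],o['ft_force'])
E
python3 tilt.py
```

```text
0 [[202.0, 177.0], [204.0, 175.0], [354.0, 177.0], [352.0, 175.0]]
10 [[206.0, 182.0], [208.0, 182.0], [350.0, 182.0], [348.0, 182.0]]
20 [[209.0, 190.0], [211.0, 191.0], [347.0, 190.0], [345.0, 191.0]]
25 [[211.0, 194.0], [212.0, 196.0], [345.0, 195.0], [344.0, 196.0]]
30 [[212.0, 199.0], [213.0, 201.0], [344.0, 200.0], [343.0, 202.0]]
35 [[213.0, 205.0], [215.0, 207.0], [343.0, 205.0], [342.0, 208.0]]
40 [[214.0, 211.0], [215.0, 214.0], [342.0, 211.0], [341.0, 214.0]]
200 [185, 188, 190, 189, 187, 184, 181, 180, 177, 177, 174, 174, 178, 182, 179, 178, 114, 135, 136, 138, 138, 138, 137, 137, 138, 138, 140, 140, 139, 139, 141, 142, 140, 142, 141, 139, 137, 134, 34]
225 [181, 184, 188, 189, 193, 192, 190, 188, 187, 187, 186, 185, 184, 181, 178, 173, 111, 136, 138, 138, 137, 138, 137, 137, 137, 138, 139, 138, 139, 139, 139, 141, 114, 45, 43, 41, 40, 37, 38]
330 [179, 177, 174, 170, 168, 166, 167, 167, 171, 174, 170, 171, 133, 111, 114, 112, 86, 93, 94, 94, 95, 93, 92, 92, 93, 92, 92, 92, 91, 93, 91, 56, 36, 40, 40, 35, 31, 28, 28]
350 [177, 172, 164, 163, 162, 166, 169, 171, 171, 170, 165, 167, 120, 108, 109, 108, 102, 136, 94, 94, 91, 92, 93, 92, 93, 93, 93, 93, 93, 93, 94, 93, 128, 127, 125, 128, 125, 45, 28]
11.225 [0.49523956 0.20735496 0.01010585] [-14.70396716  -0.82701028  19.0951488 ]
```

>>> move_arm --moves '[[[0.0,0.0,-0.002,0,0],[0.001,0.0,-0.004,0,0],[0.001,0.0,-0.004,0,0]]]'

```text
clock: 11.65
eef_pos: [0.4959, 0.2074, 0.0057]
tool_rot: [-0.035, 0.999, 0.0, -0.004]
ft_force: [-15.3, -0.8, 16.3]
grip_width: 0.0107
grasp_force: 80.5
```

```bash
python3 tilt.py | sed -n '3,6p;8,9p;12p'
```

```text
20 [[209.0, 190.0], [211.0, 191.0], [347.0, 190.0], [345.0, 191.0]]
25 [[211.0, 195.0], [212.0, 196.0], [345.0, 195.0], [344.0, 196.0]]
30 [[212.0, 200.0], [213.0, 202.0], [344.0, 200.0], [343.0, 202.0]]
35 [[213.0, 205.0], [214.0, 208.0], [343.0, 205.0], [342.0, 208.0]]
200 [188, 188, 187, 187, 185, 183, 181, 180, 179, 178, 176, 175, 179, 182, 181, 179, 177, 136, 126, 125, 126, 128, 128, 128, 129, 129, 131, 130, 129, 129, 129, 129, 131, 130, 130, 130, 129, 124, 32]
225 [181, 183, 188, 191, 194, 192, 191, 190, 189, 187, 186, 186, 184, 184, 178, 106, 106, 100, 127, 128, 127, 127, 128, 127, 129, 129, 128, 130, 128, 130, 130, 131, 106, 42, 41, 42, 39, 37, 36]
11.65 [0.49591228 0.20739575 0.00565552] [-15.31265643  -0.82389264  16.27739277]
```

The tilt is about 30°. I'll back off, rise, and come in along the mouth's axis, about 40 mm proud first.

>>> move_arm --moves '[[[-0.012,0.0,0.02,0,0],[-0.012,0.003,0.07,0,0],[0.01,0.007,0.11,0,0],[0.046,0.007,0.11,0,0],[0.046,0.007,0.09,0,0]]]'

```text
clock: 12.32
eef_pos: [0.5511, 0.2154, 0.0968]
tool_rot: [-0.034, 0.999, 0.001, 0.004]
ft_force: [-0.4, -0.4, -2.8]
grip_width: 0.0105
grasp_force: 78.0
```

```bash
python3 tilt.py | sed -n '3,6p;8,12p'; python3 -c "
from h import *
o=monitor.get_obs();print(o['eef_pos'],o['ft_force'],o['grip_width'])"
```

```text
20 [[209.0, 189.0], [211.0, 190.0], [347.0, 189.0], [345.0, 190.0]]
25 [[210.0, 193.0], [212.0, 195.0], [345.0, 194.0], [344.0, 195.0]]
30 [[212.0, 198.0], [213.0, 200.0], [344.0, 198.0], [343.0, 200.0]]
35 [[213.0, 204.0], [214.0, 206.0], [343.0, 204.0], [341.0, 206.0]]
200 [171, 168, 167, 170, 173, 175, 174, 171, 168, 176, 178, 178, 172, 165, 166, 172, 180, 127, 127, 127, 128, 129, 128, 129, 130, 130, 130, 132, 130, 131, 131, 132, 133, 131, 133, 132, 131, 127, 36]
225 [182, 183, 183, 185, 185, 180, 176, 176, 177, 178, 178, 180, 91, 94, 93, 92, 139, 113, 129, 129, 130, 130, 129, 130, 129, 132, 131, 132, 131, 130, 131, 132, 108, 44, 41, 44, 42, 37, 39]
330 [176, 177, 177, 175, 177, 175, 113, 114, 109, 112, 107, 108, 54, 55, 58, 58, 93, 84, 89, 88, 90, 89, 92, 90, 89, 91, 91, 91, 90, 91, 91, 56, 43, 42, 45, 38, 36, 27, 31]
350 [174, 171, 172, 174, 177, 138, 111, 111, 112, 113, 112, 111, 112, 113, 114, 112, 106, 83, 90, 90, 90, 89, 90, 89, 89, 90, 91, 91, 90, 93, 94, 94, 125, 126, 125, 124, 123, 50, 31]
12.325 [0.55111651 0.21540224 0.09679454] [-0.37870268 -0.36716348 -2.75843662]
[0.54677795 0.21409065 0.09203424] [-1.76867824 -0.06211442 -3.29331477] 0.010773970592089116
```

>>> move_arm --moves '[[[0.001,0.0,-0.01,0,0],[0.004,0.001,-0.02,0,0],[0.0065,0.001,-0.027,0,0],[0.0065,0.001,-0.027,0,0]]]'

```text
clock: 12.88
eef_pos: [0.5526, 0.2153, 0.0667]
tool_rot: [-0.034, 0.999, -0.0, -0.001]
ft_force: [-0.2, -0.6, -1.3]
grip_width: 0.0109
grasp_force: 78.0
```

>>> move_arm --moves '[[[0.0015,0.0,-0.0025,0,0],[0.003,0.0,-0.005,0,0],[0.003,0.0,-0.005,0,0]]]'

```text
clock: 13.25
eef_pos: [0.5558, 0.2145, 0.063]
tool_rot: [-0.034, 0.999, -0.001, -0.0]
ft_force: [-2.9, -3.3, 3.7]
grip_width: 0.0107
grasp_force: 79.0
```

>>> move_arm --moves '[[[0.0,-0.002,0.0,0,0],[0.001,-0.002,-0.002,0,0],[0.001,-0.002,-0.002,0,0]]]'

```text
clock: 13.62
eef_pos: [0.5561, 0.2144, 0.0627]
tool_rot: [-0.034, 0.999, 0.001, -0.0]
ft_force: [-7.9, -0.6, 15.1]
grip_width: 0.011
grasp_force: 81.3
```

>>> move_arm --moves '[[[0.001,0.0,-0.002,0,0],[0.002,0.0,-0.0035,0,0],[0.002,0.0,-0.0035,0,0]]]'

```text
clock: 14.0
eef_pos: [0.5563, 0.2144, 0.0624]
tool_rot: [-0.035, 0.999, 0.002, -0.001]
ft_force: [-16.4, -2.9, 32.5]
grip_width: 0.0107
grasp_force: 84.8
```

It holds 36 N at about 16 mm proud, so it is either the wrong lid or misaligned. I'll relax and slide up and down the slope lightly to tell which.

>>> move_arm --moves '[[[-0.002,0.0,0.0035,0,0],[0.0,0.0,0.0045,0,0],[0.002,0.0,0.0055,0,0],[0.002,0.0,0.0055,0,0]]]'

```text
clock: 14.5
eef_pos: [0.5563, 0.2143, 0.0629]
tool_rot: [-0.035, 0.999, 0.001, -0.004]
ft_force: [-12.9, 0.2, 12.1]
grip_width: 0.0109
grasp_force: 80.9
```

>>> move_arm --moves '[[[-0.003,0.0,-0.002,0,0],[-0.006,0.0,-0.0035,0,0],[-0.008,0.0,-0.0045,0,0],[-0.008,0.0,-0.0045,0,0]]]'

```text
clock: 15.0
eef_pos: [0.5557, 0.2144, 0.0624]
tool_rot: [-0.034, 0.999, 0.001, 0.004]
ft_force: [-3.7, -3.3, 19.3]
grip_width: 0.0108
grasp_force: 81.5
```

>>> move_arm --moves '[[[0.002,0.0,0.004,0,0],[0.004,0.0,0.0055,0,0],[0.006,0.0,0.0065,0,0],[0.006,0.0,0.0065,0,0]]]'

```text
clock: 15.5
eef_pos: [0.557, 0.2142, 0.0638]
tool_rot: [-0.035, 0.999, 0.001, -0.002]
ft_force: [-5.8, 2.0, 4.9]
grip_width: 0.0111
grasp_force: 79.3
```

>>> move_arm --moves '[[[-0.003,0.0,-0.002,0,0],[-0.006,0.0,-0.0035,0,0],[-0.009,0.0,-0.005,0,0],[-0.009,0.0,-0.005,0,0]]]'

```text
clock: 16.0
eef_pos: [0.5513, 0.214, 0.0603]
tool_rot: [-0.034, 0.999, 0.0, 0.001]
ft_force: [-1.8, 1.2, 6.4]
grip_width: 0.0111
grasp_force: 79.4
```

>>> move_arm --moves '[[[-0.002,0.0,-0.002,0,0],[-0.004,0.0,-0.0033,0,0],[-0.005,0.0,-0.0045,0,0],[-0.005,0.0,-0.0045,0,0]]]'

```text
clock: 16.5
eef_pos: [0.5489, 0.2139, 0.0586]
tool_rot: [-0.034, 0.999, 0.001, 0.004]
ft_force: [-1.5, -2.5, 16.7]
grip_width: 0.011
grasp_force: 81.1
```

>>> move_arm --moves '[[[0.004,0.0,0.0025,0,0],[0.008,0.0,0.005,0,0],[0.012,0.0,0.007,0,0],[0.016,0.0,0.009,0,0],[0.016,0.0,0.009,0,0]]]'

```text
clock: 17.12
eef_pos: [0.5566, 0.2142, 0.0632]
tool_rot: [-0.035, 0.999, 0.001, -0.004]
ft_force: [-11.6, 1.9, 9.4]
grip_width: 0.0109
grasp_force: 80.4
```

It slides on one constant plane over 8 mm with no walls felt, so this lid does not fit. I'll set it down on free bench.

>>> move_arm --moves '[[[-0.015,0.0,0.03,0,0],[-0.03,0.0,0.06,0,0],[-0.06,-0.045,0.07,0,0],[-0.1,-0.09,0.06,0,0],[-0.13,-0.13,0.03,0,0]]]'

```text
clock: 17.75
eef_pos: [0.4317, 0.0822, 0.0943]
tool_rot: [-0.034, 0.999, -0.0, 0.002]
ft_force: [1.5, -0.3, -1.5]
grip_width: 0.0105
grasp_force: 78.0
```

>>> move_arm --moves '[[[-0.01,-0.04,-0.02,0,0],[-0.01,-0.05,-0.05,0,0],[-0.01,-0.05,-0.075,0,0],[-0.01,-0.05,-0.08,0,0],[-0.01,-0.05,-0.08,0,0]]]'

```text
clock: 18.38
eef_pos: [0.4212, 0.0334, 0.0138]
tool_rot: [-0.034, 0.999, -0.0, -0.0]
ft_force: [0.5, -0.7, -1.3]
grip_width: 0.0107
grasp_force: 78.0
```

>>> move_arm --moves '[[[0.0,0.0,-0.004,0,0],[0.0,0.0,-0.008,0,0],[0.0,0.0,-0.01,0,0],[0.0,0.0,-0.01,0,0]]]'

```text
clock: 18.88
eef_pos: [0.4208, 0.0335, 0.0039]
tool_rot: [-0.034, 0.999, -0.0, -0.0]
ft_force: [-0.8, -1.6, -1.7]
grip_width: 0.0109
grasp_force: 78.0
```

>>> move_arm --moves '[[[0.0,0.0,-0.002,0,0],[0.0,0.0,-0.004,0,0],[0.0,0.0,-0.005,0,0],[0.0,0.0,-0.005,0,0]]]'

```text
clock: 19.38
eef_pos: [0.4213, 0.0334, 0.0001]
tool_rot: [-0.034, 0.999, 0.0, 0.0]
ft_force: [-4.0, -0.3, 11.7]
grip_width: 0.0113
grasp_force: 80.7
```

>>> move_arm --moves '[[[0.0,0.0,0.002,0,20],[0.0,0.0,0.002,0,40],[0.0,0.0,0.002,0,45],[0.0,0.0,0.002,0,45],[0.0,0.0,0.03,0,45]]]'

```text
clock: 20.0
eef_pos: [0.4185, 0.0333, 0.0274]
tool_rot: [-0.034, 0.999, -0.0, -0.003]
ft_force: [2.2, -0.0, -0.7]
grip_width: 0.0386
grasp_force: 0.0
```

>>> move_arm --moves '[[[0.0,0.0,0.04,0,45],[0.0,-0.03,0.09,3,45],[0.02,-0.09,0.09,8,45],[0.04,-0.15,0.09,14,45],[0.05,-0.2,0.09,18,45]]]'

```text
clock: 20.62
eef_pos: [0.4718, -0.1687, 0.119]
tool_rot: [-0.191, 0.982, -0.0, 0.001]
ft_force: [0.7, 0.9, 0.7]
grip_width: 0.0386
grasp_force: 0.0
```

```bash
cat > seg.py <<'E'
from h import *
o=monitor.get_obs();w=shot('wrist','pics/seg.png',f=1)
K,T=w[1],w[2];hsv=cv2.cvtColor(w[0],cv2.COLOR_RGB2HSV)
print(o['clock'],o['eef_pos'].round(4) if hasattr(o['eef_pos'],'round') else o['eef_pos'],o['grip_width'])
m=((hsv[...,1]<16)&(hsv[...,2]>110)).astype(np.uint8)*255
m=cv2.morphologyEx(m,cv2.MORPH_OPEN,np.ones((3,3)))
n,l,s,c=cv2.connectedComponentsWithStats(m)
for i in range(1,n):
    if s[i,4]>1500:
        q=cv2.findContours((l==i).astype(np.uint8),cv2.RETR_EXTERNAL,cv2.CHAIN_APPROX_NONE)[0][0]
        r=cv2.boxPoints(cv2.minAreaRect(q))
        P=np.array([atz(K,T,u,v,.021)[:2] for u,v in r])
        e=[P[1]-P[0],P[2]-P[1]];e.sort(key=np.linalg.norm)
        print(s[i],'ctr',P.mean(0).round(4),'sides',[round(np.linalg.norm(x),4) for x in e],'yaw',np.degrees(np.arctan2(e[1][1],e[1][0])).round(1))
E
python3 seg.py
```

```text
20.625 [ 0.4718 -0.1687  0.119 ] 0.0386414059268915
```

```bash
python3 - <<'E'
from h import *
w=shot('wrist');K,T=w[1],w[2]
hsv=cv2.cvtColor(w[0],cv2.COLOR_RGB2HSV)
for p in([.473,-.2055,.021],[.49,-.23,.021],[.455,-.18,.021],[.45,-.22,.021],[.5,-.19,.021],[.42,.033,.021],[.4,-.1,0],[.5,-.12,0]):
    u,v=proj(K,T,p).round().astype(int)
    if 2<u<557 and 2<v<417: print(p,(u,v),np.median(hsv[v-2:v+3,u-2:u+3].reshape(-1,3),0))
    else: print(p,(u,v))
E
```

```text
[0.473, -0.2055, 0.021] (np.int64(241), np.int64(177)) [26. 25. 73.]
[0.49, -0.23, 0.021] (np.int64(202), np.int64(186)) [ 24.  27. 142.]
[0.455, -0.18, 0.021] (np.int64(282), np.int64(168)) [ 26.  26. 140.]
[0.45, -0.22, 0.021] (np.int64(233), np.int64(141)) [ 23.  27. 142.]
[0.5, -0.19, 0.021] (np.int64(248), np.int64(217)) [ 25.  27. 142.]
[0.42, 0.033, 0.021] (np.int64(556), np.int64(228)) [26. 25. 81.]
[0.4, -0.1, 0] (np.int64(405), np.int64(135)) [ 21.  50. 174.]
[0.5, -0.12, 0] (np.int64(328), np.int64(238)) [ 21.  49. 184.]
```

```bash
sed -i 's/hsv\[...,1\]<16)&(hsv\[...,2\]>110)/hsv[...,1]<37)\&(hsv[...,2]>55)/' seg.py; python3 seg.py
```

```text
20.725 [ 0.472  -0.1713  0.1186] 0.03866901244330535
[  179   119   104   111 10666] ctr [ 0.4739 -0.209 ] sides [np.float64(0.0726), np.float64(0.0831)] yaw 21.8
[ 467  198   93  115 6926] ctr [0.4494 0.028 ] sides [np.float64(0.0723), np.float64(0.0841)] yaw -166.1
[ 130  277   63   53 2182] ctr [ 0.5962 -0.2258] sides [np.float64(0.0473), np.float64(0.0505)] yaw 114.7
```

Lid 3 lies flat at (0.449, 0.028). Lid 2 is at (0.474, -0.209), yaw 21.8°, which the tool already matches. Grasping it.

>>> move_arm --moves '[[[0.002,-0.038,-0.03,0,45],[0.002,-0.038,-0.08,0,45],[0.002,-0.038,-0.115,0,45],[0.002,-0.038,-0.127,0,45],[0.002,-0.038,-0.127,0,45]]]'

```text
clock: 21.4
eef_pos: [0.4726, -0.2036, -0.0083]
tool_rot: [-0.191, 0.982, 0.0, -0.001]
ft_force: [0.5, 0.6, 0.1]
grip_width: 0.0383
grasp_force: 0.0
```

>>> move_arm --moves '[[[0.0,0.0,0.0,0,10],[0.0,0.0,0.0,0,0],[0.0,0.0,0.0,0,0],[0.0,0.0,0.0,0,0]]]'

```text
clock: 21.9
eef_pos: [0.4748, -0.2051, -0.0062]
tool_rot: [-0.19, 0.982, -0.001, 0.002]
ft_force: [0.2, 0.6, 5.2]
grip_width: 0.0109
grasp_force: 60.4
```

>>> move_arm --moves '[[[0.0,0.0,0.05,0,0],[0.0,0.03,0.1,-4,0],[0.0,0.08,0.12,-8,0],[0.0,0.14,0.12,-13,0],[0.0,0.2,0.12,-18,0]]]'

```text
clock: 22.52
eef_pos: [0.4731, -0.0031, 0.1128]
tool_rot: [-0.032, 0.999, -0.0, 0.001]
ft_force: [0.4, 0.8, -1.3]
grip_width: 0.0109
grasp_force: 59.4
```

>>> move_arm --moves '[[[0.005,0.06,0.0,0,0],[0.01,0.12,0.0,0,0],[0.015,0.18,0.0,0,0],[0.022,0.215,-0.02,0,0],[0.022,0.215,-0.06,0,0]]]'

```text
clock: 23.15
eef_pos: [0.4974, 0.2144, 0.0532]
tool_rot: [-0.036, 0.999, 0.001, 0.003]
ft_force: [0.1, -0.8, -0.6]
grip_width: 0.0108
grasp_force: 59.4
```

```bash
python3 tilt.py | sed -n '1,2p;8,12p'; python3 -c "
from h import *
o=monitor.get_obs();print(o['eef_pos'],o['ft_force'],o['tool_rot'])"
```

```text
0 [[202.0, 177.0], [204.0, 175.0], [354.0, 177.0], [352.0, 175.0]]
10 [[206.0, 182.0], [207.0, 181.0], [350.0, 182.0], [348.0, 181.0]]
200 [186, 186, 182, 181, 179, 178, 175, 174, 174, 179, 178, 176, 110, 168, 167, 165, 166, 166, 165, 164, 165, 164, 164, 162, 163, 162, 161, 162, 161, 160, 162, 159, 158, 154, 148, 157, 153, 149, 35]
225 [184, 191, 193, 190, 188, 187, 184, 184, 185, 182, 176, 171, 111, 166, 167, 166, 165, 165, 164, 163, 164, 163, 162, 161, 161, 161, 160, 160, 159, 158, 157, 158, 132, 55, 47, 46, 43, 41, 40]
330 [162, 157, 159, 110, 104, 105, 103, 102, 104, 108, 107, 107, 117, 159, 159, 158, 157, 156, 157, 104, 104, 104, 102, 102, 102, 101, 103, 101, 101, 101, 102, 64, 41, 44, 43, 37, 36, 29, 29]
350 [163, 160, 163, 102, 106, 105, 104, 107, 107, 104, 100, 99, 118, 160, 158, 157, 156, 123, 103, 104, 101, 102, 101, 103, 103, 102, 102, 102, 104, 102, 100, 147, 147, 145, 145, 144, 144, 65, 28]
23.15 [0.49735093 0.21442099 0.05319139] [ 0.09143545 -0.84919159 -0.64328676]
[0.49189712 0.21085835 0.04643495] [-1.72465743 -1.19955588 -5.0627286 ] [-0.03551808  0.9993638  -0.00118506 -0.00301078]
```

>>> move_arm --moves '[[[0.002,0.0,-0.008,0,0],[0.002,0.0,-0.014,0,0],[0.002,0.0,-0.018,0,0],[0.002,0.0,-0.018,0,0]]]'

```text
clock: 23.7
eef_pos: [0.4974, 0.2102, 0.0345]
tool_rot: [-0.034, 0.999, 0.0, 0.0]
ft_force: [0.5, -0.2, -1.5]
grip_width: 0.0107
grasp_force: 59.5
```

>>> move_arm --moves '[[[0.0,0.0,-0.003,0,0],[0.0,0.0,-0.006,0,0],[0.001,0.0,-0.009,0,0],[0.002,0.0,-0.012,0,0],[0.002,0.0,-0.012,0,0]]]'

```text
clock: 24.32
eef_pos: [0.4949, 0.2102, 0.024]
tool_rot: [-0.034, 0.999, 0.0, -0.003]
ft_force: [-14.9, -3.0, 17.4]
grip_width: 0.0106
grasp_force: 66.8
```

>>> move_arm --moves '[[[0.0,0.0,-0.003,0,0],[0.0,0.0,-0.006,0,0],[0.001,0.0,-0.009,0,0],[0.002,0.0,-0.012,0,0],[0.002,0.0,-0.012,0,0]]]'

```text
clock: 24.95
eef_pos: [0.495, 0.2102, 0.0117]
tool_rot: [-0.035, 0.999, 0.0, -0.005]
ft_force: [-18.3, -1.3, 20.0]
grip_width: 0.0109
grasp_force: 86.8
```

>>> move_arm --moves '[[[0.0,0.0,-0.003,0,0],[0.0,0.0,-0.006,0,0],[0.0,0.0,-0.006,0,0]]]'

```text
clock: 25.32
eef_pos: [0.4964, 0.2103, 0.0058]
tool_rot: [-0.035, 0.999, 0.0, -0.003]
ft_force: [-15.5, -1.5, 18.0]
grip_width: 0.0108
grasp_force: 82.5
```

```bash
python3 tilt.py | sed -n '3,6p;8,9p;12p'; python3 -c "
import cv2
g=cv2.imread('pics/tl.png',0);print([g[188:212,u].tolist() for u in (215,225)])"
```

```text
20 [[209.0, 190.0], [211.0, 191.0], [347.0, 190.0], [345.0, 191.0]]
25 [[211.0, 195.0], [212.0, 196.0], [345.0, 195.0], [344.0, 196.0]]
30 [[212.0, 200.0], [213.0, 202.0], [344.0, 200.0], [343.0, 202.0]]
35 [[213.0, 205.0], [214.0, 208.0], [343.0, 205.0], [342.0, 208.0]]
200 [189, 188, 186, 184, 183, 182, 181, 179, 180, 181, 178, 178, 182, 186, 183, 182, 147, 132, 129, 126, 127, 127, 127, 128, 128, 129, 129, 131, 129, 129, 131, 130, 131, 131, 131, 129, 128, 126, 33]
225 [182, 188, 194, 194, 197, 194, 191, 190, 188, 187, 186, 188, 187, 183, 110, 109, 127, 127, 127, 129, 129, 128, 128, 127, 128, 128, 128, 131, 129, 130, 130, 131, 110, 47, 41, 43, 38, 37, 37]
25.325 [0.49639048 0.21034059 0.00577276] [-15.54978101  -1.5043132   17.96048965]
[[175, 175, 175, 177, 178, 169, 126, 119, 127, 127, 127, 125, 126, 127, 128, 128, 127, 127, 126, 128, 126, 126, 127, 126], [109, 108, 108, 108, 108, 103, 101, 118, 127, 127, 127, 126, 127, 126, 127, 126, 126, 127, 127, 126, 127, 127, 126, 126]]
```

The tilt is reached (plate brightness and edge row match the first time). Moving into the mouth.

>>> move_arm --moves '[[[-0.012,0.0,0.02,0,0],[-0.012,0.002,0.07,0,0],[0.01,0.004,0.11,0,0],[0.045,0.004,0.11,0,0],[0.047,0.004,0.08,0,0]]]'

```text
clock: 26.0
eef_pos: [0.5537, 0.2158, 0.0878]
tool_rot: [-0.034, 0.999, 0.002, 0.006]
ft_force: [0.3, -0.3, -1.9]
grip_width: 0.0107
grasp_force: 79.6
```

>>> move_arm --moves '[[[0.0,0.0,0.0,0,0],[0.002,0.0,-0.006,0,0],[0.004,0.0,-0.011,0,0],[0.004,0.0,-0.011,0,0]]]'

```text
clock: 26.5
eef_pos: [0.5519, 0.2145, 0.073]
tool_rot: [-0.034, 0.999, 0.0, 0.0]
ft_force: [-0.6, -0.2, -0.8]
grip_width: 0.0108
grasp_force: 79.6
```

>>> move_arm --moves '[[[0.002,0.0,-0.0035,0,0],[0.004,0.0,-0.007,0,0],[0.0055,0.0,-0.0095,0,0],[0.0055,0.0,-0.0095,0,0]]]'

```text
clock: 27.0
eef_pos: [0.5563, 0.2147, 0.066]
tool_rot: [-0.034, 0.999, 0.001, -0.0]
ft_force: [-8.3, -0.8, 14.9]
grip_width: 0.0108
grasp_force: 82.7
```

>>> move_arm --moves '[[[0.0008,0.0,-0.0015,0,0],[0.0015,0.0,-0.003,0,0],[0.0015,0.0,-0.003,0,0]]]'

```text
clock: 27.38
eef_pos: [0.5566, 0.2146, 0.0657]
tool_rot: [-0.034, 0.999, 0.001, -0.001]
ft_force: [-14.5, -3.2, 29.4]
grip_width: 0.0109
grasp_force: 85.8
```

>>> move_arm --moves '[[[-0.0015,0.0,0.004,0,0],[0.0,0.0,0.0055,0,0],[0.003,0.0,0.007,0,0],[0.003,0.0,0.007,0,0]]]'

```text
clock: 27.88
eef_pos: [0.5571, 0.2145, 0.0667]
tool_rot: [-0.035, 0.999, 0.0, -0.005]
ft_force: [-10.5, 0.4, 7.3]
grip_width: 0.0107
grasp_force: 81.8
```

>>> move_arm --moves '[[[-0.004,0.0,-0.0023,0,0],[-0.008,0.0,-0.0047,0,0],[-0.012,0.0,-0.007,0,0],[-0.012,0.0,-0.007,0,0]]]'

```text
clock: 28.38
eef_pos: [0.5539, 0.2145, 0.0649]
tool_rot: [-0.034, 0.999, 0.0, 0.005]
ft_force: [-1.4, -2.9, 16.2]
grip_width: 0.0106
grasp_force: 82.6
```

>>> move_arm --moves '[[[-0.001,0.0,0.002,0,0],[-0.003,0.0,0.001,0,0],[-0.003,0.0,0.001,0,0]]]'

```text
clock: 28.75
eef_pos: [0.5465, 0.2146, 0.0613]
tool_rot: [-0.034, 0.999, 0.0, -0.0]
ft_force: [-1.5, 0.1, 4.8]
grip_width: 0.0111
grasp_force: 80.7
```

>>> move_arm --moves '[[[0.004,0.0,0.0023,0,0],[0.008,0.0,0.0047,0,0],[0.012,0.0,0.007,0,0],[0.015,0.0,0.0085,0,0],[0.015,0.0,0.0085,0,0]]]'

```text
clock: 29.38
eef_pos: [0.5622, 0.215, 0.0702]
tool_rot: [-0.034, 0.999, 0.001, 0.0]
ft_force: [-4.9, 2.1, 4.1]
grip_width: 0.0107
grasp_force: 80.8
```

>>> move_arm --moves '[[[-0.004,0.002,-0.0023,0,0],[-0.007,0.005,-0.0045,0,0],[-0.007,0.008,-0.0045,0,0],[-0.007,0.008,-0.0045,0,0]]]'

```text
clock: 29.88
eef_pos: [0.5559, 0.2216, 0.0672]
tool_rot: [-0.034, 0.999, -0.001, 0.001]
ft_force: [-5.8, -2.5, 10.4]
grip_width: 0.0109
grasp_force: 81.9
```

>>> move_arm --moves '[[[0.0,-0.005,0.0,0,0],[0.0,-0.01,0.0,0,0],[0.0,-0.015,0.0,0,0],[0.0,-0.015,0.0,0,0]]]'

```text
clock: 30.38
eef_pos: [0.5563, 0.2073, 0.0669]
tool_rot: [-0.034, 0.999, -0.0, 0.002]
ft_force: [-3.6, -0.9, 8.1]
grip_width: 0.0106
grasp_force: 81.6
```

It slides freely on the flat rim in both x and y, so it is the 51 mm wide plug and does not fit. I'll put it down and fetch the third lid.

>>> move_arm --moves '[[[-0.015,0.0,0.03,0,0],[-0.03,-0.01,0.06,0,0],[-0.06,-0.06,0.06,0,0],[-0.09,-0.12,0.06,0,0],[-0.12,-0.18,0.06,0,0]]]'

```text
clock: 31.0
eef_pos: [0.4398, 0.0333, 0.1256]
tool_rot: [-0.034, 0.999, -0.001, 0.002]
ft_force: [0.4, -1.3, -0.9]
grip_width: 0.0106
grasp_force: 79.7
```

>>> move_arm --moves '[[[-0.01,-0.06,0.0,0,0],[-0.02,-0.12,-0.03,0,0],[-0.03,-0.15,-0.08,0,0],[-0.03,-0.15,-0.112,0,0],[-0.03,-0.15,-0.112,0,0]]]'

```text
clock: 31.62
eef_pos: [0.4071, -0.1152, 0.0114]
tool_rot: [-0.033, 0.999, -0.0, -0.002]
ft_force: [0.1, -0.4, -1.2]
grip_width: 0.0107
grasp_force: 79.6
```

>>> move_arm --moves '[[[0.0,0.0,-0.004,0,0],[0.0,0.0,-0.008,0,0],[0.0,0.0,-0.01,0,0],[0.0,0.0,-0.01,0,0]]]'

```text
clock: 32.12
eef_pos: [0.4094, -0.1142, 0.0038]
tool_rot: [-0.034, 0.999, -0.0, 0.0]
ft_force: [0.0, -0.1, -0.7]
grip_width: 0.0106
grasp_force: 79.6
```

>>> move_arm --moves '[[[0.0,0.0,0.0,0,20],[0.0,0.0,0.0,0,40],[0.0,0.0,0.0,0,45],[0.0,0.0,0.0,0,45],[0.0,0.0,0.03,0,45]]]'

```text
clock: 32.75
eef_pos: [0.4067, -0.1138, 0.032]
tool_rot: [-0.034, 0.999, 0.001, -0.003]
ft_force: [0.3, -0.5, -0.1]
grip_width: 0.0385
grasp_force: 0.0
```

>>> move_arm --moves '[[[0.0,0.0,0.05,0,45],[0.03,-0.02,0.09,3,45],[0.08,-0.04,0.09,8,45],[0.13,-0.05,0.09,14,45],[0.17,-0.06,0.09,18,45]]]'

```text
clock: 33.38
eef_pos: [0.5808, -0.1749, 0.1233]
tool_rot: [-0.191, 0.982, -0.0, 0.0]
ft_force: [-0.1, 0.1, -0.1]
grip_width: 0.0385
grasp_force: 0.0
```

>>> move_arm --moves '[[[0.0,0.0,0.0,0,45],[0.0,0.0,0.0,0,45]]]'

```text
clock: 33.62
eef_pos: [0.578, -0.1741, 0.1226]
tool_rot: [-0.19, 0.982, 0.001, -0.001]
ft_force: [-0.5, -0.8, -0.5]
grip_width: 0.0385
grasp_force: 0.0
```

```bash
python3 seg.py
```

```text
33.625 [ 0.578  -0.1741  0.1226] 0.03854929674475499
[  371     0   144   108 10504] ctr [ 0.439  -0.1112] sides [np.float64(0.0717), np.float64(0.0734)] yaw 94.5
[  172   157   102   161 10131] ctr [ 0.6333 -0.1983] sides [np.float64(0.0726), np.float64(0.1349)] yaw 23.8
```

>>> move_arm --moves '[[[0.02,-0.026,0.01,2,45],[0.03,-0.026,0.02,2,45],[0.03,-0.026,0.02,2,45],[0.03,-0.026,0.02,2,45]]]'

```text
clock: 34.17
eef_pos: [0.6079, -0.1999, 0.1434]
tool_rot: [-0.207, 0.978, 0.0, -0.0]
ft_force: [0.0, -0.2, -0.4]
grip_width: 0.0382
grasp_force: 0.0
```

```bash
sed -i 's/^n,l,s,c=/m[255:]=0\nn,l,s,c=/' seg.py; python3 seg.py
```

```text
34.175 [ 0.6079 -0.1999  0.1434] 0.03824596696584884
[ 418    0  134   90 7939] ctr [ 0.443  -0.1112] sides [np.float64(0.0636), np.float64(0.0745)] yaw 94.7
[ 223  130   95  100 8941] ctr [ 0.6086 -0.2071] sides [np.float64(0.0729), np.float64(0.0823)] yaw 25.7
```

>>> move_arm --moves '[[[0.0005,-0.007,-0.05,2,45],[0.0005,-0.007,-0.1,2,45],[0.0005,-0.007,-0.14,2,45],[0.0005,-0.007,-0.151,2,45],[0.0005,-0.007,-0.151,2,45]]]'

```text
clock: 34.85
eef_pos: [0.6091, -0.2071, -0.0077]
tool_rot: [-0.224, 0.975, 0.0, -0.0]
ft_force: [0.1, -0.6, 0.0]
grip_width: 0.0386
grasp_force: 0.0
```

>>> move_arm --moves '[[[0.0,0.0,0.0,0,10],[0.0,0.0,0.0,0,0],[0.0,0.0,0.0,0,0],[0.0,0.0,0.0,0,0]]]'

```text
clock: 35.35
eef_pos: [0.6115, -0.2081, -0.0051]
tool_rot: [-0.224, 0.975, -0.001, 0.002]
ft_force: [0.7, -0.2, 6.1]
grip_width: 0.011
grasp_force: 59.9
```

>>> move_arm --moves '[[[0.0,0.0,0.05,0,0],[0.0,0.02,0.1,-4,0],[-0.02,0.07,0.12,-10,0],[-0.04,0.12,0.12,-16,0],[-0.06,0.17,0.12,-22,0]]]'

```text
clock: 35.98
eef_pos: [0.5491, -0.036, 0.1132]
tool_rot: [-0.032, 0.999, 0.0, 0.001]
ft_force: [0.6, 0.4, -0.2]
grip_width: 0.0106
grasp_force: 58.9
```

>>> move_arm --moves '[[[-0.02,0.055,0.0,0,0],[-0.04,0.11,0.0,0,0],[-0.05,0.165,0.0,0,0],[-0.054,0.22,0.0,0,0],[-0.054,0.247,0.0,0,0]]]'

```text
clock: 36.6
eef_pos: [0.4948, 0.2124, 0.1128]
tool_rot: [-0.036, 0.999, 0.0, 0.0]
ft_force: [1.1, 0.8, -1.0]
grip_width: 0.0108
grasp_force: 59.0
```

>>> move_arm --moves '[[[0.0,0.0,-0.03,0,0],[0.0,0.0,-0.06,0,0],[0.0,0.0,-0.075,0,0],[0.0,0.0,-0.075,0,0]]]'

```text
clock: 37.1
eef_pos: [0.4946, 0.2091, 0.0366]
tool_rot: [-0.034, 0.999, -0.0, -0.001]
ft_force: [0.3, -0.3, 0.1]
grip_width: 0.0107
grasp_force: 59.0
```

Now the same tilting push (aim x about 0.4975).

>>> move_arm --moves '[[[0.003,0.0,-0.003,0,0],[0.003,0.0,-0.006,0,0],[0.004,0.0,-0.009,0,0],[0.005,0.0,-0.012,0,0],[0.006,0.0,-0.015,0,0]]]'

```text
clock: 37.72
eef_pos: [0.4968, 0.2098, 0.0254]
tool_rot: [-0.035, 0.999, 0.001, -0.004]
ft_force: [-20.0, -0.2, 22.8]
grip_width: 0.0107
grasp_force: 67.9
```

>>> move_arm --moves '[[[0.0,0.0,-0.003,0,0],[0.0,0.0,-0.006,0,0],[0.001,0.0,-0.009,0,0],[0.001,0.0,-0.012,0,0],[0.001,0.0,-0.014,0,0]]]'

```text
clock: 38.35
eef_pos: [0.4981, 0.2098, 0.0117]
tool_rot: [-0.035, 0.999, 0.001, -0.003]
ft_force: [-17.3, -2.0, 18.4]
grip_width: 0.0106
grasp_force: 87.2
```

```bash
python3 tilt.py | sed -n '3,6p;12p'; python3 -c "
import cv2
g=cv2.imread('pics/tl.png',0);print([g[184:212,u].tolist() for u in (215,225)])"
```

```text
20 [[209.0, 190.0], [211.0, 191.0], [347.0, 190.0], [345.0, 191.0]]
25 [[211.0, 194.0], [212.0, 196.0], [345.0, 195.0], [344.0, 196.0]]
30 [[212.0, 199.0], [213.0, 202.0], [344.0, 200.0], [343.0, 202.0]]
35 [[213.0, 205.0], [214.0, 208.0], [343.0, 205.0], [341.0, 208.0]]
38.35 [0.49814448 0.2098321  0.01165075] [-17.32506511  -2.0373136   18.42327173]
[[175, 149, 117, 125, 136, 135, 136, 136, 137, 135, 137, 135, 135, 137, 137, 135, 136, 136, 137, 135, 137, 136, 136, 138, 136, 136, 137, 137], [169, 143, 112, 125, 134, 136, 135, 135, 136, 136, 135, 135, 136, 137, 136, 135, 137, 135, 136, 137, 135, 136, 136, 136, 136, 136, 137, 137]]
```

>>> move_arm --moves '[[[0.0,0.0,-0.003,0,0],[0.0,0.0,-0.006,0,0],[0.0,0.0,-0.006,0,0]]]'

```text
clock: 38.78
eef_pos: [0.4991, 0.2099, 0.0052]
tool_rot: [-0.035, 0.999, 0.001, -0.002]
ft_force: [-14.8, -0.1, 18.1]
grip_width: 0.0102
grasp_force: 82.3
```

```bash
python3 tilt.py | sed -n '12p'; python3 -c "
import cv2
g=cv2.imread('pics/tl.png',0);print([g[184:212,u].tolist() for u in (215,225)])"
```

```text
38.775 [0.49906499 0.20993066 0.00519994] [-14.76557231  -0.06845299  18.05858293]
[[178, 176, 176, 178, 171, 134, 109, 108, 109, 108, 109, 110, 108, 105, 119, 122, 122, 124, 122, 123, 122, 122, 123, 123, 122, 123, 123, 123], [173, 172, 173, 174, 168, 131, 108, 105, 105, 107, 106, 107, 103, 97, 115, 122, 123, 122, 122, 123, 123, 123, 123, 123, 123, 123, 124, 122]]
```

>>> move_arm --moves '[[[-0.014,0.0,0.02,0,0],[-0.014,0.002,0.07,0,0],[0.01,0.005,0.11,0,0],[0.044,0.005,0.11,0,0],[0.044,0.005,0.078,0,0]]]'

```text
clock: 39.45
eef_pos: [0.5536, 0.2162, 0.0855]
tool_rot: [-0.033, 0.999, 0.002, 0.007]
ft_force: [-1.0, 0.4, -1.9]
grip_width: 0.0108
grasp_force: 79.0
```

>>> move_arm --moves '[[[0.0,0.0,0.0,0,0],[0.002,0.0,-0.005,0,0],[0.004,0.0,-0.009,0,0],[0.004,0.0,-0.009,0,0]]]'

```text
clock: 39.95
eef_pos: [0.5507, 0.2148, 0.0717]
tool_rot: [-0.034, 0.999, 0.0, 0.0]
ft_force: [0.0, -0.4, -0.3]
grip_width: 0.0106
grasp_force: 79.0
```

>>> move_arm --moves '[[[0.0015,0.0,-0.0025,0,0],[0.003,0.0,-0.005,0,0],[0.004,0.0,-0.007,0,0],[0.004,0.0,-0.007,0,0]]]'

```text
clock: 40.45
eef_pos: [0.5544, 0.2145, 0.0641]
tool_rot: [-0.034, 0.999, -0.0, -0.0]
ft_force: [0.4, -0.3, -0.4]
grip_width: 0.0107
grasp_force: 79.0
```

>>> move_arm --moves '[[[0.001,0.0,-0.002,0,0],[0.002,0.0,-0.0035,0,0],[0.002,0.0,-0.0035,0,0]]]'

```text
clock: 40.83
eef_pos: [0.5561, 0.2143, 0.0608]
tool_rot: [-0.034, 0.999, -0.0, -0.0]
ft_force: [-2.1, -0.8, 1.6]
grip_width: 0.0109
grasp_force: 79.6
```

This lid is already deeper than the others got, with little force. I'll press on.

>>> move_arm --moves '[[[0.001,0.0,-0.0017,0,0],[0.002,0.0,-0.0035,0,0],[0.002,0.0,-0.0035,0,0]]]'

```text
clock: 41.2
eef_pos: [0.5586, 0.2146, 0.0571]
tool_rot: [-0.034, 0.999, -0.0, -0.0]
ft_force: [-0.0, -0.5, -0.8]
grip_width: 0.011
grasp_force: 79.1
```

>>> move_arm --moves '[[[0.001,0.0,-0.0017,0,0],[0.002,0.0,-0.0035,0,0],[0.002,0.0,-0.0035,0,0]]]'

```text
clock: 41.58
eef_pos: [0.5603, 0.2147, 0.0551]
tool_rot: [-0.034, 0.999, 0.0, -0.0]
ft_force: [-3.0, -1.0, 7.7]
grip_width: 0.0108
grasp_force: 81.2
```

>>> move_arm --moves '[[[0.001,0.0,-0.002,0,0],[0.002,0.0,-0.0035,0,0],[0.002,0.0,-0.0035,0,0]]]'

```text
clock: 41.95
eef_pos: [0.5624, 0.2149, 0.0536]
tool_rot: [-0.034, 0.999, 0.001, 0.0]
ft_force: [-7.6, -1.8, 17.7]
grip_width: 0.0111
grasp_force: 89.2
```

>>> move_arm --moves '[[[0.001,0.0,-0.002,0,0],[0.002,0.0,-0.0035,0,0],[0.002,0.0,-0.0035,0,0]]]'

```text
clock: 42.32
eef_pos: [0.5656, 0.2151, 0.051]
tool_rot: [-0.034, 0.999, 0.001, 0.002]
ft_force: [-6.1, -2.0, 19.2]
grip_width: 0.0107
grasp_force: 89.2
```

```bash
python3 tilt.py | sed -n '3,6p;12p'; python3 -c "
import cv2
g=cv2.imread('pics/tl.png',0);print([g[150:230:3,u].tolist() for u in (215,225,340)])"
```

```text
20 [[209.0, 189.0], [211.0, 190.0], [347.0, 189.0], [345.0, 190.0]]
25 [[210.0, 194.0], [212.0, 195.0], [345.0, 194.0], [344.0, 195.0]]
30 [[212.0, 199.0], [213.0, 201.0], [344.0, 199.0], [343.0, 201.0]]
35 [[213.0, 204.0], [214.0, 207.0], [343.0, 204.0], [342.0, 207.0]]
42.325 [0.56560815 0.21514426 0.05096988] [-6.08537543 -1.95310493 19.15714725]
[[178, 178, 176, 180, 61, 82, 94, 95, 93, 93, 93, 91, 92, 117, 135, 134, 136, 137, 136, 135, 135, 136, 136, 136, 137, 136, 137], [173, 175, 179, 183, 61, 77, 90, 90, 90, 91, 90, 90, 85, 115, 136, 134, 136, 136, 136, 135, 137, 135, 138, 136, 137, 136, 135], [110, 108, 107, 108, 71, 49, 56, 55, 57, 59, 58, 61, 59, 84, 89, 103, 129, 105, 92, 92, 92, 93, 93, 92, 93, 94, 92]]
```

>>> move_arm --moves '[[[0.0,0.0,-0.002,0,0],[0.0,0.0,-0.004,0,0],[0.0,0.0,-0.004,0,0]]]'

```text
clock: 42.75
eef_pos: [0.5664, 0.2152, 0.0504]
tool_rot: [-0.034, 0.999, 0.001, 0.003]
ft_force: [-10.7, -4.4, 34.6]
grip_width: 0.0109
grasp_force: 92.8
```

A hard stop at 36 N, after about 20 mm of travel past where the other lids stopped, so the lid looks home. I'll relax, release, and back away to check.

>>> move_arm --moves '[[[-0.001,0.0,0.005,0,0],[-0.001,0.0,0.006,0,15],[-0.001,0.0,0.006,0,40],[-0.001,0.0,0.006,0,45],[-0.001,0.0,0.006,0,45]]]'

```text
clock: 43.38
eef_pos: [0.5631, 0.2144, 0.0478]
tool_rot: [-0.034, 0.999, -0.0, -0.001]
ft_force: [-0.2, -0.3, -0.1]
grip_width: 0.0385
grasp_force: 0.0
```

>>> move_arm --moves '[[[0.0,0.0,0.03,0,45],[-0.01,0.0,0.08,0,45],[-0.06,0.01,0.13,0,45],[-0.11,0.02,0.19,0,45],[-0.11,0.021,0.191,0,45]]]'

```text
clock: 44.0
eef_pos: [0.4528, 0.2363, 0.2429]
tool_rot: [-0.035, 0.999, 0.001, 0.002]
ft_force: [0.5, 0.4, 0.1]
grip_width: 0.0386
grasp_force: 0.0
```

>>> move_arm --moves '[[[0.0,0.0,0.0,0,45],[0.0,0.0,0.0,0,45]]]'

```text
clock: 44.25
eef_pos: [0.4537, 0.2352, 0.2384]
tool_rot: [-0.034, 0.999, -0.001, -0.001]
ft_force: [-0.3, 0.6, 0.3]
grip_width: 0.0385
grasp_force: 0.0
```

```bash
cat > chk.py <<'E'
from h import *
from scipy.optimize import least_squares
o=monitor.get_obs();w=shot('wrist','pics/chk.png',f=1);K,T=w[1],w[2]
print(o['clock'],np.round(o['eef_pos'],4))
Rm=R.from_euler('ZY',[np.radians(3.7),-np.pi/6]).as_matrix();C=np.array([.5736,.2161,.0764])
for h in(0,.004,.016): print('pred h',h,[proj(K,T,C+Rm@[a,b,h]).round(1).tolist() for a,b in[(-.042,-.037),(-.042,.037),(.042,.037),(.042,-.037)]])
print('rib top pred',proj(K,T,C+Rm@[0,0,.032]))
g=cv2.cvtColor(w[0],cv2.COLOR_RGB2GRAY);hsv=cv2.cvtColor(w[0],cv2.COLOR_RGB2HSV)
u0,v0=proj(K,T,C+Rm@[-.02,0,.004]).round().astype(int)
for du in(-22,22): print('col',u0+du,v0-60,g[v0-60:v0+110:2,u0+du].tolist())
for dv in(0,40): print('row',v0+dv,u0-50,g[v0+dv,u0-50:u0+51:1].tolist())
E
python3 chk.py
```

```text
44.25 [0.4537 0.2352 0.2384]
pred h 0 [[216.2, 246.7], [288.1, 247.0], [288.3, 332.6], [212.8, 332.3]]
pred h 0.004 [[215.6, 246.3], [288.2, 246.5], [288.4, 333.1], [212.2, 332.8]]
pred h 0.016 [[213.6, 244.9], [288.5, 245.2], [288.7, 334.6], [210.0, 334.3]]
rib top pred [248.97442199 288.67111654]
col 229 208 [165, 164, 163, 162, 158, 158, 160, 167, 104, 57, 83, 82, 80, 81, 74, 49, 49, 48, 53, 121, 127, 125, 126, 125, 126, 123, 43, 20, 22, 25, 25, 26, 29, 29, 30, 32, 33, 32, 36, 36, 37, 39, 39, 39, 42, 42, 43, 43, 43, 42, 44, 43, 44, 42, 41, 42, 51, 61, 76, 109, 116, 121, 105, 83, 138, 147, 145, 146, 146, 144, 145, 147, 149, 152, 151, 152, 153, 157, 160, 160, 164, 168, 167, 166, 166]
col 273 208 [162, 163, 163, 162, 121, 98, 100, 99, 84, 48, 56, 55, 57, 58, 59, 60, 59, 60, 58, 84, 90, 89, 89, 90, 90, 89, 91, 91, 91, 90, 90, 89, 90, 91, 91, 92, 91, 91, 91, 93, 101, 119, 125, 125, 126, 126, 127, 127, 126, 128, 126, 128, 129, 130, 129, 129, 130, 130, 131, 130, 131, 132, 121, 91, 150, 166, 168, 168, 168, 166, 163, 159, 158, 160, 161, 162, 162, 165, 169, 170, 167, 163, 164, 168, 172]
row
[... 246 characters left out ...]
4, 123, 109, 85, 66, 77, 88, 89, 90, 89, 90, 91, 89, 90, 91, 91, 90, 91, 91, 90, 90, 90, 89, 91, 90, 90, 96, 111, 120, 122, 122, 122, 122, 123, 123, 119, 83, 62, 59, 61, 63, 61, 60, 62, 65, 82, 100, 103, 103, 103]
row 308 201 [73, 91, 117, 128, 134, 133, 132, 132, 131, 132, 134, 125, 73, 41, 43, 44, 46, 40, 39, 38, 39, 37, 40, 42, 42, 42, 43, 42, 44, 42, 42, 66, 116, 127, 124, 124, 125, 124, 126, 125, 125, 121, 130, 132, 134, 132, 134, 132, 131, 133, 132, 132, 124, 106, 106, 119, 127, 128, 126, 127, 128, 127, 127, 128, 126, 126, 127, 128, 126, 127, 129, 128, 126, 128, 126, 128, 127, 129, 127, 127, 126, 128, 128, 128, 128, 130, 125, 90, 71, 69, 72, 73, 72, 71, 74, 84, 101, 119, 149, 158, 158]
```

```bash
python3 - <<'E'
import cv2
g=cv2.imread('pics/w2.png',0);print([g[y-4:y+5,x-4:x+5].mean().round(1) for x,y in[(85,250),(375,250),(85,450),(375,450),(230,155),(230,530)]])
g=cv2.imread('pics/chk.png',0);print([g[y-1:y+2,x-1:x+2].mean().round(1) for x,y in[(280,320),(265,320),(260,250),(280,300)]])
from h import *
S=shot('scene');C=np.array([.5736,.2161,.0764]);Rm=R.from_euler('ZY',[np.radians(3.7),-np.pi/6]).as_matrix()
gs=cv2.cvtColor(S[0],cv2.COLOR_RGB2GRAY)
# profile down high wall centre: along image line from rib to below high edge
for b in(-.015,.015):
    a=proj(S[1],S[2],C+Rm@[.02,b,.004]);e=proj(S[1],S[2],C+Rm@[.042,b,-.03])
    print('hi edge frac',[round(float(np.dot(proj(S[1],S[2],C+Rm@[.042,b,h])-a,e-a)/np.dot(e-a,e-a)),2) for h in(.018,.014,.004,0)],[int(gs[tuple((a+(e-a)*t).round().astype(int)[::-1])]) for t in np.linspace(-.3,1,27)])
E
```

```text
[np.float64(123.2), np.float64(120.2), np.float64(121.2), np.float64(124.8), np.float64(122.2), np.float64(125.9)]
[np.float64(129.4), np.float64(128.4), np.float64(124.0), np.float64(125.8)]
hi edge frac [0.03, 0.12, 0.32, 0.4] [87, 91, 90, 90, 89, 91, 89, 89, 90, 89, 96, 98, 95, 94, 93, 94, 94, 93, 96, 95, 94, 96, 95, 94, 94, 95, 95]
hi edge frac [0.03, 0.12, 0.32, 0.4] [60, 62, 74, 89, 89, 92, 88, 92, 93, 90, 93, 104, 100, 93, 92, 92, 96, 94, 95, 96, 95, 95, 94, 95, 95, 96, 96]
```

The plate outline matches a flush lid. For assurance I'll press once more with shut fingers on the rib's low half along the mouth axis.

>>> move_arm --moves '[[[0.03,-0.01,-0.02,0,0],[0.06,-0.021,-0.05,0,0],[0.076,-0.021,-0.1,0,0],[0.076,-0.021,-0.145,0,0],[0.076,-0.021,-0.145,0,0]]]'

```text
clock: 44.98
eef_pos: [0.5257, 0.2123, 0.0891]
tool_rot: [-0.034, 0.999, -0.002, -0.006]
ft_force: [-0.2, -0.4, -0.1]
grip_width: -0.0
grasp_force: 0.0
```

>>> move_arm --moves '[[[0.002,0.0,-0.005,0,0],[0.005,0.0,-0.01,0,0],[0.008,0.0,-0.015,0,0],[0.01,0.0,-0.02,0,0],[0.01,0.0,-0.02,0,0]]]'

```text
clock: 45.6
eef_pos: [0.5394, 0.2146, 0.0746]
tool_rot: [-0.034, 0.999, -0.0, -0.0]
ft_force: [-0.1, -0.6, 0.5]
grip_width: 0.0003
grasp_force: 0.0
```

>>> move_arm --moves '[[[0.001,0.0,-0.004,0,0],[0.002,0.0,-0.008,0,0],[0.003,0.0,-0.011,0,0],[0.003,0.0,-0.011,0,0]]]'

```text
clock: 46.1
eef_pos: [0.5416, 0.2148, 0.0681]
tool_rot: [-0.034, 0.999, 0.001, 0.0]
ft_force: [-12.2, -3.3, 23.3]
grip_width: -0.0001
grasp_force: 12.9
```

>>> move_arm --moves '[[[0.001,0.0,-0.002,0,0],[0.002,0.0,-0.004,0,0],[0.002,0.0,-0.004,0,0]]]'

```text
clock: 46.48
eef_pos: [0.5418, 0.2149, 0.0677]
tool_rot: [-0.034, 0.999, 0.001, -0.0]
ft_force: [-22.1, -5.5, 45.2]
grip_width: 0.0005
grasp_force: 25.0
```

Rigid under 50 N, so the lid is home. I'll retreat and check the two laid-down lids, the mouth and the bystanders.

>>> move_arm --moves '[[[-0.01,0.0,0.03,0,0],[-0.03,0.0,0.08,0,0],[-0.06,0.0,0.14,0,0],[-0.08,-0.05,0.18,0,0],[-0.08,-0.1,0.18,0,0]]]'

```text
clock: 47.1
eef_pos: [0.4655, 0.115, 0.2436]
tool_rot: [-0.036, 0.999, 0.001, 0.004]
ft_force: [1.1, -0.1, 0.1]
grip_width: -0.0001
grasp_force: 0.0
```

>>> move_arm --moves '[[[0.0,-0.06,0.0,0,0],[0.0,-0.12,0.0,0,0],[0.0,-0.16,0.0,0,0],[0.0,-0.16,0.0,0,0],[0.0,-0.16,0.0,0,0]]]'

```text
clock: 47.72
eef_pos: [0.4645, -0.045, 0.2398]
tool_rot: [-0.034, 0.999, 0.0, -0.0]
ft_force: [-0.4, 0.2, 0.1]
grip_width: 0.0001
grasp_force: 0.0
```

```bash
sed -i 's/m\[255:\]=0/m[300:]=0/' seg.py; python3 seg.py; python3 - <<'E'
from h import *
# bystanders: compare static views with first images
for n in('scene','side'):
    c=shot(n);a=cv2.resize(cv2.imread(f'pics/{n}1.png'),(560,420),interpolation=cv2.INTER_AREA)[:,:,::-1]
    d=np.abs(a.astype(int)-c[0]).max(2)
    P={'jar':[.452,.334,.04],'loupe':[.515,-.42,.02],'sleeve':[.71,-.01,.03],'lid1 old spot':[.61,-.205,.03],'stand':[.5736,.2161,.0764]}
    for k,p in P.items():
        u,v=proj(c[1],c[2],p).round().astype(int);print(n,k,(u,v),d[v-20:v+21,u-20:u+21].mean().round(1),(d[v-20:v+21,u-20:u+21]>40).sum())
E
```

```text
47.725 [ 0.4645 -0.045   0.2398] 8.0935420055061e-05
[ 177   84   75   82 5746] ctr [ 0.4324 -0.1132] sides [np.float64(0.0734), np.float64(0.0816)] yaw 2.7
[ 321  110   74   80 5534] ctr [0.4479 0.0368] sides [np.float64(0.0739), np.float64(0.0831)] yaw 9.2
[ 459  251  101   49 4714] ctr [0.5804 0.2316] sides [np.float64(0.0638), np.float64(0.1137)] yaw 93.9
scene jar (np.int64(419), np.int64(329)) 5.9 14
scene loupe (np.int64(239), np.int64(137)) 4.7 0
scene sleeve (np.int64(232), np.int64(256)) 5.1 0
scene lid1 old spot (np.int64(238), np.int64(189)) 26.4 456
scene stand (np.int64(337), np.int64(297)) 15.1 152
side jar (np.int64(163), np.int64(164)) 4.4 0
side loupe (np.int64(348), np.int64(346)) 4.7 0
side sleeve (np.int64(302), np.int64(198)) 5.4 0
side lid1 old spot (np.int64(319), np.int64(261)) 21.4 267
side stand (np.int64(218), np.int64(161)) 30.0 536
```

Both spare lids lie flat with full plate outlines, and the bystanders have not moved. Handing in.

```bash
python3 -c "
from workcell import job
print(job.job_done())"
```

```text
the job is handed in; nothing more can be done
None
```

I closed the box with the third lid I tried, released it and handed the job in at about 48 s; it held rigid under a final press of about 50 N (from the fingertips, over the 40 N set for the gripper's body), the other two lids lie flat, and the jar, loupe and sleeve did not move.

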